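# Unpack weld-on hubs from a clamshell case and interlock them in a delivery tray

## Task

Swing the lid of the grey parts case over past its balance point so that it stays open on its own, then move every hub from the case into the blue tray, each kept the way up it comes, in one row that alternates hub up and hub down with the flanges overlapping so that they interlock tightly. Then shut the empty case, leaving the hammer, the brush and the spray can where they are.

Things in the scene. Friction and masses are not known exactly. Their poses are not given: they have to be found in the camera images.
- case: Grey steel clamshell case, 262 x 220 mm, 100 mm tall shut, fixed. Origin: centre of its underside; x along the long side, y towards the red tab, z up; lid hinged along the -y rim. Base 48 mm tall, dark foam to 47 mm. Six square pockets at x = -80, 0, 80 mm, y = -42, 52 mm; any hub may be in any, some are empty. Flanges rest on foam 44 mm up.
- case_hinge (a point): Middle of the lid's hinge line, on the -y rim of the case base, 48 mm up; the hinge line runs along x of the case.
- lid (a joint): Lid angle in rad: 0 shut, grows as it opens, stop at 1.95 (leaning back). 0.7 kg, no spring or catch: it falls shut below its balance point at about 1.25 and falls open beyond it. Some 3.5 N at the tab lifts it.
- lid_tab (a point): Centre of the red pull tab amid the lid's free edge: 36 mm wide along the hinge, sticks out 28 mm, 14 mm thick. Shut, it is 67 mm above the bench, 234 mm across from the hinge line and 19 mm above it; it moves on an arc about that line. x along the hinge, y out from the edge. Pinched across its width it can turn between the pads, so the gripper may point down all through the swing.
- tray_floor (a point): Centre of the inside floor of the blue steel tray (loose, 2.2 kg): 352 mm along x, 90 mm along y inside, floor 3 mm above the bench, walls 3 mm thick, 25 mm above the floor. The row runs along x. Interlocked, a hub-up and a hub-down hub both stand on the floor, axes 51 mm apart when they touch, the one flange 18 mm clear over the other. Not overlapping, they are 66 mm apart.
- up1_c (a point): Steel hub shaped like a top hat, 50 mm tall, 0.55 kg: flange 66 mm across, 16 mm thick, with a copper band; boss 36 mm across, 34 mm long; the bore is only drawn. HUB UP: flange below, boss on top. Point: centre, 25 mm above its underside; z up its axis. In the case the flange lies 3 mm deep in the foam; the rest stands proud of foam and rim. May be absent.
- up2_c (a point): Steel hub shaped like a top hat, 50 mm tall, 0.55 kg: flange 66 mm across, 16 mm thick, with a copper band; boss 36 mm across, 34 mm long; the bore is only drawn. HUB UP: flange below, boss on top. Point: centre, 25 mm above its underside; z up its axis. In the case the flange lies 3 mm deep in the foam; the rest stands proud of foam and rim. May be absent.
- up3_c (a point): Steel hub shaped like a top hat, 50 mm tall, 0.55 kg: flange 66 mm across, 16 mm thick, with a copper band; boss 36 mm across, 34 mm long; the bore is only drawn. HUB UP: flange below, boss on top. Point: centre, 25 mm above its underside; z up its axis. In the case the flange lies 3 mm deep in the foam; the rest stands proud of foam and rim. May be absent.
- down1_c (a point): Steel hub shaped like a top hat, 50 mm tall, 0.55 kg: flange 66 mm across, 16 mm thick, with a copper band; boss 36 mm across, 34 mm long; the bore is only drawn. HUB DOWN: boss below, flange on top; stands on its boss. Point: centre, 25 mm above the boss end; z up its axis. In the case the boss hangs in a 42 mm wide foam hole and the upper 13 mm of the flange stands proud of foam and rim. May be absent.
- down2_c (a point): Steel hub shaped like a top hat, 50 mm tall, 0.55 kg: flange 66 mm across, 16 mm thick, with a copper band; boss 36 mm across, 34 mm long; the bore is only drawn. HUB DOWN: boss below, flange on top; stands on its boss. Point: centre, 25 mm above the boss end; z up its axis. In the case the boss hangs in a 42 mm wide foam hole and the upper 13 mm of the flange stands proud of foam and rim. May be absent.
- down3_c (a point): Steel hub shaped like a top hat, 50 mm tall, 0.55 kg: flange 66 mm across, 16 mm thick, with a copper band; boss 36 mm across, 34 mm long; the bore is only drawn. HUB DOWN: boss below, flange on top; stands on its boss. Point: centre, 25 mm above the boss end; z up its axis. In the case the boss hangs in a 42 mm wide foam hole and the upper 13 mm of the flange stands proud of foam and rim. May be absent.
- hammer: Hammer lying across the bench beyond case and tray, about 300 mm long; a bystander. Origin under its middle.
- wire_brush: Wire brush, 260 mm long, wooden back, lying bristles down to the left of the tray; a bystander. Origin under its middle.
- spray_can: Yellow spray can, 60 mm across, 170 mm tall, standing left of the tray; a bystander. Origin at its foot.

How it is judged:
On the way:
1. the lid stands open past its balance point, against its stop, with the gripper off it (value of joint lid above 1.75 rad and contact force between lid and the fingers below 0.3 N), for 0.5 s.
At the end, for the whole second after the job is handed in: Every hub stands on the tray floor, the way up it came (within 0.12 rad), interlocked (axes under 62 mm apart) with a hub of the other way up, and the next hub of its own way up is under 118 mm off, so that all form one tight row; the lid is shut (under 0.06 rad) (x of up1_c in the frame of tray_floor between -0.15 and 0.15 m and y of up1_c in the frame of tray_floor between -0.046 and 0.046 m and z of up1_c in the frame of tray_floor between 0.019 and 0.031 m and angle between each of up1_c, up2_c, up3_c, down1_c, down2_c, down3_c's own z axis and vertical below 0.12 rad and x of up2_c in the frame of tray_floor between -0.15 and 0.15 m and y of up2_c in the frame of tray_floor between -0.046 and 0.046 m and z of up2_c in the frame of tray_floor between 0.019 and 0.031 m and x of up3_c in the frame of tray_floor between -0.15 and 0.15 m and y of up3_c in the frame of tray_floor between -0.046 and 0.046 m and z of up3_c in the frame of tray_floor between 0.019 and 0.031 m and x of down1_c in the frame of tray_floor between -0.15 and 0.15 m and y of down1_c in the frame of tray_floor between -0.046 and 0.046 m and z of down1_c in the frame of tray_floor between 0.019 and 0.031 m and x of down2_c in the frame of tray_floor between -0.15 and 0.15 m and y of down2_c in the frame of tray_floor between -0.046 and 0.046 m and z of down2_c in the frame of tray_floor between 0.019 and 0.031 m and x of down3_c in the frame of tray_floor between -0.15 and 0.15 m and y of down3_c in the frame of tray_floor between -0.046 and 0.046 m and z of down3_c in the frame of tray_floor between 0.019 and 0.031 m and (horizontal distance between up1_c and down1_c below 0.062 m or horizontal distance between up1_c and down2_c below 0.062 m or horizontal distance between up1_c and down3_c below 0.062 m) and (horizontal distance between up1_c and up2_c below 0.118 m or horizontal distance between up1_c and up3_c below 0.118 m) and (horizontal distance between up2_c and down1_c below 0.062 m or horizontal distance between up2_c and down2_c below 0.062 m or horizontal distance between up2_c and down3_c below 0.062 m) and (horizontal distance between up2_c and up1_c below 0.118 m or horizontal distance between up2_c and up3_c below 0.118 m) and (horizontal distance between up3_c and down1_c below 0.062 m or horizontal distance between up3_c and down2_c below 0.062 m or horizontal distance between up3_c and down3_c below 0.062 m) and (horizontal distance between up3_c and up1_c below 0.118 m or horizontal distance between up3_c and up2_c below 0.118 m) and (horizontal distance between down1_c and up1_c below 0.062 m or horizontal distance between down1_c and up2_c below 0.062 m or horizontal distance between down1_c and up3_c below 0.062 m) and (horizontal distance between down1_c and down2_c below 0.118 m or horizontal distance between down1_c and down3_c below 0.118 m) and (horizontal distance between down2_c and up1_c below 0.062 m or horizontal distance between down2_c and up2_c below 0.062 m or horizontal distance between down2_c and up3_c below 0.062 m) and (horizontal distance between down2_c and down1_c below 0.118 m or horizontal distance between down2_c and down3_c below 0.118 m) and (horizontal distance between down3_c and up1_c below 0.062 m or horizontal distance between down3_c and up2_c below 0.062 m or horizontal distance between down3_c and up3_c below 0.062 m) and (horizontal distance between down3_c and down1_c below 0.118 m or horizontal distance between down3_c and down2_c below 0.118 m) and value of joint lid below 0.06 rad); the robot touches nothing.
It fails at once if the hammer is moved more than 40 mm (distance of hammer from where it was at the start of the episode above 0.04 m).
It fails at once if the wire brush is moved more than 40 mm (distance of wire_brush from where it was at the start of the episode above 0.04 m).
It fails at once if the spray can is moved more than 40 mm or knocked over (distance of spray_can from where it was at the start of the episode above 0.04 m or angle between spray_can's own z axis and vertical above 0.8 rad).
Of up1, up2, up3 only 2 to 3 are there at a start; the rules pass over those that are not, and their reading is None.
Of down1, down2, down3 only 2 to 3 are there at a start; the rules pass over those that are not, and their reading is None.
At some moment in a run one of tray may be knocked a few centimetres aside while the robot is not near it.
It also fails if it takes over 210 s, if anything falls off the work surface, if the arm or the gripper's body presses on something with over 40 N, if the wrist force passes 120 N, or if a joint passes its speed limit or range.

## Robot

A 6-joint arm with a two-finger parallel gripper is mounted at the origin on the work surface. World frame = base frame: x ahead of the robot, y to its left, z up, the work surface at z = 0. Lengths are in m, angles in rad, forces in N, time in s.
With the tool pointing down it reaches from about 0.35 to 1 m from the base axis. Payload 7.1 kg.
Tool frame: the origin (TCP) lies at the very end of the fingers, on their centre line; the grasp point (between the pads) lies 19 mm behind it (manip.grip_depth is the distance from the TCP to the grasp point, in m); y points along the fingers, x is the direction in which the jaws open and shut, and the axes are right-handed (so a half turn about y gives the same grasp; the last joint's range is limited). The gripper opens to 85 mm and grips with 20 to 120 N. Pads are 22 mm wide; open, the fingers measure 114 mm over their backs; the gripper's body (76 mm by 85 mm) begins 54 mm behind the grasp point. The pads swing forward as they close: fully open they stand 13 mm farther back than shut.
Start: joints at [-1.181, 0.423, 1.63, -0, 1.089, -0.019], TCP at [0.248, -0.573, 0.231] pointing down, gripper open.
Joint ranges: [-3, 3], [-0.9, 2.11], [0.09, 2.58], [-1.31, 4.45], [0.11, 2.69], [-2.54, 2.54]. Speed limits (rad/s): [2.39, 2.39, 3.01, 3.14, 3.14, 3.14].

## Interface

Orientations are given as a unit quaternion [x, y, z, w].
In Python, from bench import manip gives the robot as it stands.
- The arm moves only by the shell command python3 -m crank 'ROWS' [OPENING] [FORCE]. ROWS is JSON, a list that holds one entry, the list of rows, each a list of 4 numbers: the shift along the world's x, y, z in units of 25 mm (1.0 is 25 mm), then the turn about the world's z in units of 5 degrees (1.0 is 5 degrees). A call has 1 to 10 rows; each row is the pose to reach, as a shift and turn from the pose commanded when the call began; what a row does not reach only later rows make up. A row lasts 1/10 s, in which the tool goes at most 50 mm and 8.59 degrees, less where a joint would pass 70% of its speed; a pose out of reach is approached as far as the arm can. A call with a gripper value outside its range is refused whole. OPENING is the finger opening in mm, from 0 to 85.4, set as the call begins (- or left out, the last holds). The fingers move at their own pace and stop on an object; FORCE is the grip in N (left out, the last holds). Time passes only in rows, so rows that repeat a pose let the fingers close. It gives the time, the measured TCP pose, the force and the opening at its end, in the units of the state.
- manip.sense(): the state, without advancing time (a new reading comes with each control period).
- manip.capture(name): name is "scene" or "top" or "wrist"; returns a dict with "img" (420x560x3 uint8, red, green, blue), "depth" (420x560 float32, m along the optical axis (not along the pixel's ray), 0 where there is no reading), "vertical_fov" (degrees; the focal length in pixels is half the picture's height over the tangent of half this angle, whatever the lens; pixels are square), "cx", "cy" (the principal point, pixels), "eye" and "orientation" of the camera in the world. Camera axes: x right, y down, z forward; pixel columns grow to the right and rows downward; lengths in m; the calibration is good to about 2 mm. A picture is of the moment at which its call begins.
- manip.close_job(): hands the job in, once; it reports no verdict.
The state is a dict: "t": time; "joint_positions": joint angles; "qvel": joint speeds; "effort": joint torques, N m; "tool_pos": TCP position; "ee_rot": TCP orientation; "force": force on the tool from outside, world axes, zero at the start; "wrist_torque": the same for the moment, N m; "gripper_width": finger opening in m.
Only numpy, scipy, OpenCV 4.12 (cv2) and the standard library are available. Lean on these libraries where they do the work, as an engineer would, in place of code of your own. Each camera call takes 0.05 s, during which the arm holds its last target. There are 200 camera calls.

## Working session

There is one attempt and no reset: what is moved stays moved. The work goes in short steps, Python scripts to look and compute and a shell command to move; the robot and the scene stay as the last step left them, time stands still between calls to the robot, and variables do not carry over. Pictures are saved under pics/ and viewed, about 12 in all and at most 16, crops included, and the job is handed in when it is done.

```bash
ls; mkdir -p pics; cat > h.py <<'E'
import numpy as np, cv2
from scipy.spatial.transform import Rotation as R
from bench import manip
def cap(n,save=None):
    c=manip.capture(n)
    if save: cv2.imwrite('pics/'+save+'.png',cv2.cvtColor(c['img'],cv2.COLOR_RGB2BGR))
    return c
def cloud(c):
    h,w=c['depth'].shape; f=h/2/np.tan(np.radians(c['vertical_fov'])/2)
    u,v=np.meshgrid(np.arange(w),np.arange(h)); d=c['depth']
    p=np.stack([(u-c['cx'])/f*d,(v-c['cy'])/f*d,d],-1)
    P=p@R.from_quat(c['orientation']).as_matrix().T+np.array(c['eye'])
    P[d==0]=np.nan
    return P
def st():
    s=manip.sense(); return s
E
python3 - <<'E'
from h import *
s=st(); print({k:np.round(v,3) for k,v in s.items()})
for n in ['top','scene','wrist']:
    c=cap(n,n+'0'); print(n,c['eye'],c['orientation'],c['vertical_fov'],c['cx'],c['cy'])
a=cv2.imread('pics/top0.png');b=cv2.imread('pics/scene0.png')
E
```

```text
pics
{'t': np.float64(0.0), 'joint_positions': array([-1.181,  0.424,  1.631,  0.   ,  1.089, -0.019]), 'qvel': array([-0.001,  0.001, -0.001, -0.001, -0.   ,  0.   ]), 'effort': array([ 0.0000e+00, -5.5740e+01, -2.8174e+01, -0.0000e+00,  8.0000e-03,
       -0.0000e+00]), 'tool_pos': array([ 0.248, -0.573,  0.231]), 'ee_rot': array([-0.591,  0.389, -0.388,  0.591]), 'force': array([ 0.353, -0.046,  0.37 ]), 'wrist_torque': array([-0.017,  0.018,  0.018]), 'gripper_width': np.float64(0.086)}
top [0.42494626 0.0752721  1.4010711 ] [-0.69863969  0.71384384 -0.03045146  0.03744691] 44.80266274136123 278.2845902748516 213.40919694674457
scene [1.12945661 0.58364084 1.16174519] [ 0.39184971  0.86945472 -0.27159108 -0.12938539] 44.731857896509524 280.98972789893395 204.3612032313198
wrist [ 0.32131484 -0.54160458  0.37300968] [ 0.82564903 -0.54234446 -0.08555798  0.12979215] 69.59399867182186 272.32579851634347 215.97293824376538
```

View pics/top0.png

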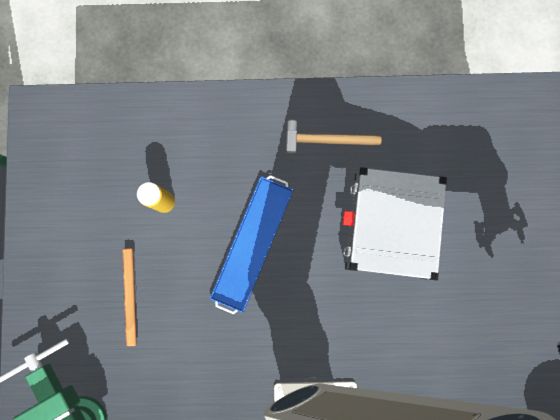

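View pics/scene0.png

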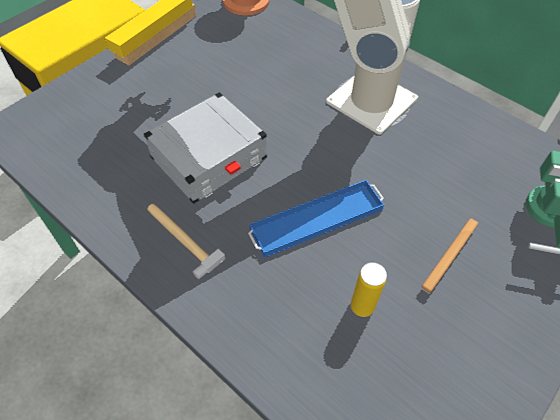

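The top view shows the shut case centred near (398,222), with its red tab at (348,218). The tray runs from (275,178) to (228,308), the hammer is at (335,138), the can at (155,197) and the brush at (130,295). World +x is up in the image and +y is left. Next I'll measure case, tab and tray.

```bash
cat >> h.py <<'E'
def rect(pts):
    return cv2.minAreaRect((pts*1000).astype(np.float32))
def long(pts):  # centre, angle(deg) of long side, sizes
    (cx,cy),(w,h),a=rect(pts)
    if w<h: w,h,a=h,w,a+90
    return np.round([cx,cy,w,h,(a+90)%180-90],1)
def hsv(c): return cv2.cvtColor(c['img'],cv2.COLOR_RGB2HSV).astype(int)
def red(c):
    H=hsv(c); return ((H[...,0]<6)|(H[...,0]>174))&(H[...,1]>170)&(H[...,2]>90)
def blue(c):
    H=hsv(c); return (H[...,0]>100)&(H[...,0]<120)&(H[...,1]>150)&(H[...,2]>50)
def big(m):
    n,l,s,_=cv2.connectedComponentsWithStats(m.astype(np.uint8)); k=1+np.argmax(s[1:,4]); return l==k
E
python3 - <<'E'
from h import *
for n in ['top','scene']:
    c=cap(n); P=cloud(c); 
    m=big(red(c)&(P[...,2]>.03)); q=P[m]; print(n,'red',m.sum(),np.round(np.nanmedian(q,0),4),np.round(np.nanmin(q,0),4),np.round(np.nanmax(q,0),4),long(q[:,:2]))
    x,y,z=P[...,0],P[...,1],P[...,2]
    with np.errstate(invalid='ignore'):
        m=big((z>.085)&(z<.115)&(x>.25)&(x<.75)&(y<.05)&(y>-.42))
    q=P[m]; print('lid',m.sum(),np.median(q[:,2]),long(q[:,:2]), cv2.boxPoints(rect(q[:,:2])).round())
    b=big(blue(c)); q=P[b]; q=q[q[:,2]>-.01];print('tray',b.sum(),np.percentile(q[:,2],[1,20,50,80,99]).round(4),long(q[:,:2]), long(q[q[:,2]>.02][:,:2]))
    g=(x>.3)&(x<.35)&(y>.35)&(y<.4); print('bench',np.nanmedian(z[g]))
E
```

```text
top red 148 [ 0.5368 -0.0951  0.0731] [ 0.5182 -0.1114  0.0607] [ 0.5557 -0.0815  0.0797] [536.8 -96.3  36.3  27.2  -9.4]
lid 8894 0.09962821556563117 [ 519.8 -220.   265.8  224.5   -8. ] [[ 372. -313.]
 [ 636. -350.]
 [ 667. -127.]
 [ 404.  -90.]]
tray 4707 [-0.004   0.0003  0.003   0.0062  0.0303] [478.9 163.1 358.4 100.7 -23.4] [478.3 160.9 357.6  96.2 -23.4]
bench -0.000287018896860447
scene red 123 [ 0.5411 -0.092   0.0707] [ 0.5079 -0.1099  0.0436] [ 0.5617 -0.0784  0.0784] [535.  -93.6  53.   30.7  -2.7]
lid 5781 0.09803416236578233 [ 523.  -218.3  266.6  228.9   -8. ] [[ 375. -313.]
 [ 639. -350.]
 [ 671. -124.]
 [ 407.  -86.]]
tray 4521 [-0.0043  0.      0.0028  0.0136  0.0285] [475.1 165.5 375.  101.  -23.4] [482.  162.3 359.7  99.7 -23.5]
bench -0.0017363197168969169
```

```bash
cat >> h.py <<'E'
def jaw():
    s=st(); M=R.from_quat(s['ee_rot']).as_matrix(); return np.degrees(np.arctan2(M[1,0],M[0,0])), M[:,1]
A=np.radians(-8.0); X=np.array([np.cos(A),np.sin(A)]); Y=np.array([-np.sin(A),np.cos(A)]); C=np.array([.520,-.2195])
def go(x,y,z,ang=None):  # delta in move units
    s=st(); d=(np.array([x,y,z])-s['tool_pos'])/.025; j=jaw()[0]
    t=None if ang is None else ((ang-j+90)%180-90)/5
    print('tcp',np.round(s['tool_pos'],4),'jaw',round(j,1),'delta',np.round(d,2),'turn',None if t is None else round(t,2),'j6',round(s['joint_positions'][5],2),'F',np.round(s['force'],1),'w',round(s['gripper_width'],4),'t',round(s['t'],1))
E
python3 - <<'E'
from h import *
go(.537,-.0965,.15,-8); print(jaw())
phi0=np.arctan2(19,234)
for n in range(1,21):
    ph=phi0+n*.09; dy=.2348*(np.cos(ph)-np.cos(phi0)); dz=.2348*(np.sin(ph)-np.sin(phi0)); d=np.r_[dy*Y,dz]/.025; print(round(n*.09,2),d.round(2))
E
```

```text
tcp [ 0.2483 -0.5732  0.231 ] jaw -66.6 delta [11.55 19.07 -3.24] turn 11.72 j6 -0.02 F [-0.5  0.2  0.9] w 0.0855 t 0.2
(np.float64(-66.58091071779526), array([-2.91461690e-04,  7.05712398e-04, -9.99999709e-01]))
0.09 [-0.01 -0.11  0.84]
0.18 [-0.04 -0.28  1.66]
0.27 [-0.08 -0.54  2.47]
0.36 [-0.12 -0.86  3.25]
0.45 [-0.18 -1.25  4.  ]
0.54 [-0.24 -1.71  4.7 ]
0.63 [-0.31 -2.22  5.37]
0.72 [-0.39 -2.8   5.98]
0.81 [-0.48 -3.42  6.54]
0.9 [-0.58 -4.1   7.05]
0.99 [-0.68 -4.81  7.48]
1.08 [-0.78 -5.56  7.85]
1.17 [-0.89 -6.35  8.16]
1.26 [-1.01 -7.15  8.39]
1.35 [-1.12 -7.97  8.54]
1.44 [-1.24 -8.81  8.62]
1.53 [-1.36 -9.64  8.62]
1.62 [ -1.47 -10.48   8.55]
1.71 [ -1.59 -11.3    8.41]
1.8 [ -1.7  -12.11   8.18]
```

```bash
python3 -m crank '[[[2,3.4,0,2],[4,6.8,0,4],[6,10.2,0,6],[8,13.6,0,8],[9.5,16,0,10],[11.55,19.07,0,11.72],[11.55,19.07,0,11.72],[11.55,19.07,-1,11.72],[11.55,19.07,-2,11.72],[11.55,19.07,-2,11.72]]]' 60 60; python3 - <<'E'
from h import *
go(.537,-.0965,.057,-8)
c=cap('wrist','w1'); P=cloud(c); m=big(red(c)); q=P[m]; print(m.sum(),np.nanmedian(q,0).round(4),long(q[:,:2]),np.nanpercentile(q[:,2],[2,50,98]))
E
```

```text
t: 1.25
tool_pos: [0.506, -0.1472, 0.1986]
ee_rot: [0.706, -0.049, 0.05, -0.705]
force: [0.9, -1.5, 0.5]
gripper_width: 0.0601
tcp [ 0.506  -0.1472  0.1986] jaw -8.0 delta [ 1.24  2.03 -5.66] turn -0.01 j6 -0.17 F [ 0.9 -1.5  0.5] w 0.0601 t 1.2
1302 [ 0.5403 -0.0964  0.0736] [539.9 -95.9  34.3  26.1 -10.9] [0.07188575 0.07361299 0.07505757]
```

View pics/w1.png

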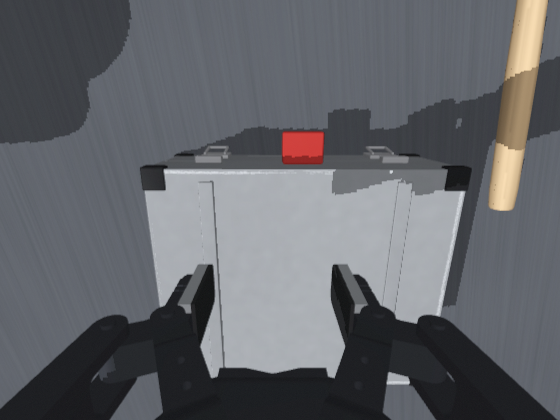

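The wrist view shows the tab at (303,147), centred between the fingers, with its top at 74 mm. Moving onto it.

```bash
python3 -m crank '[[[0.6,1,0,0],[1.3,2.08,0,0],[1.3,2.08,0,0],[1.3,2.08,-2,0],[1.3,2.08,-4,0],[1.3,2.08,-5,0],[1.3,2.08,-5.66,0],[1.3,2.08,-5.66,0]]]' 60 60; python3 - <<'E'
from h import *
go(.5385,-.0955,.057,-8)
c=cap('wrist','w2')
E
```

```text
t: 2.1
tool_pos: [0.5352, -0.0972, 0.0547]
ee_rot: [-0.705, 0.051, -0.048, 0.706]
force: [-0.1, 0.4, 0.1]
gripper_width: 0.0601
tcp [ 0.5352 -0.0972  0.0547] jaw -8.0 delta [0.13 0.07 0.09] turn -0.0 j6 -0.06 F [-0.1  0.4  0.1] w 0.0601 t 2.1
```

View pics/w2.png

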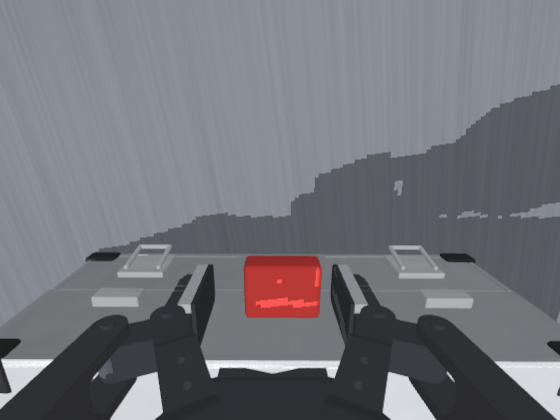

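The tab sits 10 px (about 4 mm) right of the finger centre. I'll shift over and close.

```bash
python3 -m crank '[[[0.14,0.06,0.05,0],[0.14,0.06,0.05,0]]]' 60 60;  python3 -m crank '[[[0,0,0,0],[0,0,0,0],[0,0,0,0],[0,0,0,0],[0,0,0,0]]]' 20 80; python3 -m crank '[[[0,0,0.4,0],[-0.01,-0.11,0.84,0],[-0.03,-0.2,1.25,0],[-0.04,-0.28,1.66,0],[-0.04,-0.28,1.66,0]]]'; python3 - <<'E'
from h import *
go(.537,-.0965,.057,-8)
E
```

```text
t: 2.35
tool_pos: [0.5425, -0.0958, 0.0598]
ee_rot: [0.706, -0.048, 0.05, -0.705]
force: [-0.7, 0.8, -0.1]
gripper_width: 0.0598
t: 2.85
tool_pos: [0.5401, -0.0954, 0.0595]
ee_rot: [-0.705, 0.05, -0.049, 0.705]
force: [-6.0, 0.1, 12.6]
gripper_width: 0.0339
t: 3.35
tool_pos: [0.5389, -0.1039, 0.1005]
ee_rot: [0.706, -0.049, 0.049, -0.705]
force: [-2.8, -9.8, -10.0]
gripper_width: 0.0339
tcp [ 0.5389 -0.1039  0.1005] jaw -8.0 delta [-0.08  0.3  -1.74] turn -0.01 j6 -0.07 F [ -2.8  -9.8 -10. ] w 0.0339 t 3.4
```

```bash
python3 -m crank '[[[-0.04,-0.32,0.81,0],[-0.08,-0.64,1.59,0],[-0.14,-1.03,2.34,0],[-0.2,-1.5,3.04,0],[-0.27,-2,3.71,0],[-0.35,-2.58,4.32,0],[-0.44,-3.2,4.88,0],[-0.54,-3.88,5.39,0],[-0.54,-3.88,5.39,0]]]'; python3 - <<'E'
from h import *
go(.537,-.0965,.057,-8)
p0=np.array([.5401,-.0954,.0595]); s=st()['tool_pos']-p0; print(s/.025)
E
```

```text
t: 4.25
tool_pos: [0.5249, -0.2025, 0.2342]
ee_rot: [0.706, -0.05, 0.049, -0.704]
force: [0.4, -7.7, -17.1]
gripper_width: 0.0335
tcp [ 0.5249 -0.2025  0.2342] jaw -8.0 delta [ 0.49  4.24 -7.09] turn 0.01 j6 -0.25 F [  0.4  -7.7 -17.1] w 0.0335 t 4.2
[-0.60964313 -4.28404727  6.98839051]
```

```bash
python3 -m crank '[[[-0.1,-0.75,0.36,0],[-0.2,-1.5,0.7,0],[-0.31,-2.25,1.0,0],[-0.43,-3.05,1.22,0],[-0.54,-3.87,1.36,0],[-0.66,-4.71,1.43,0],[-0.78,-5.54,1.43,0],[-0.89,-6.38,1.36,0],[-1.01,-7.2,1.22,0],[-1.01,-7.2,1.22,0]]]'; python3 - <<'E'
from h import *
go(.537,-.0965,.057,-8)
p0=np.array([.5401,-.0954,.0595]); s=st()['tool_pos']-p0; print(s/.025)
c=cap('scene','s1')
E
```

```text
t: 5.25
tool_pos: [0.5008, -0.3822, 0.2654]
ee_rot: [0.706, -0.049, 0.05, -0.705]
force: [0.9, -2.4, 5.6]
gripper_width: 0.0198
tcp [ 0.5008 -0.3822  0.2654] jaw -8.1 delta [ 1.45 11.43 -8.34] turn 0.02 j6 -0.53 F [ 0.9 -2.4  5.6] w 0.0198 t 5.2
[ -1.57161673 -11.4728737    8.23739224]
```

View pics/s1.png

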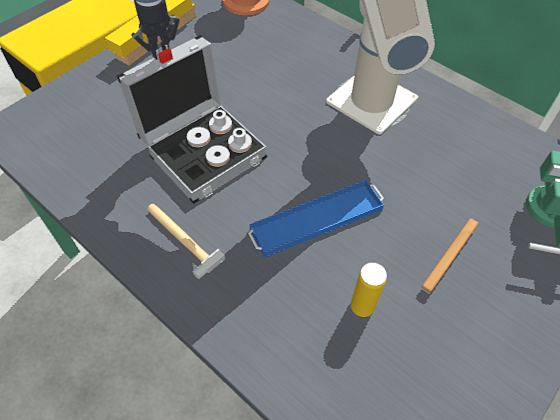

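The lid is open, at about (170,85). The fingers have slipped off the tab at (165,57), with the width reading 20 mm. Four hubs show: ups at (219,122) and (239,139), downs at (198,136) and (217,155). Raising clear and checking.

```bash
python3 -m crank '[[[0,0,1,0],[0,0,2,0],[0,0,3,0],[0,0,3,0],[0,0,3,0],[0,0,3,0],[0,0,3,0],[0,0,3,0]]]' 60 60; python3 - <<'E'
from h import *
go(.537,-.0965,.057,-8)
for n in ['scene','top']:
    c=cap(n,n+'2'); P=cloud(c); m=red(c)&(P[...,2]>.15)&(P[...,2]<.3)&(P[...,0]>.4)&(P[...,0]<.6); q=P[m]
    if len(q): md=np.nanmedian(q,0); yl=(md[:2]-C)@Y+.11; print(n,m.sum(),md.round(4),'theta',np.arctan2(md[2]-.048,yl)-.081)
    # pocket tops
    for py in (-.042,.052):
        for px in (-.08,0,.08):
            p=C+px*X+py*Y; D=np.hypot(P[...,0]-p[0],P[...,1]-p[1])<.036
            z=P[...,2][D]; print((px,py),np.nanpercentile(z,[5,50,90,99]).round(3),D.sum())
    b=big(blue(c)); q=P[b]; print('tray',long(q[q[:,2]>.02][:,:2]))
E
```

```text
t: 6.1
tool_pos: [0.5008, -0.3791, 0.3389]
ee_rot: [-0.705, 0.05, -0.049, 0.706]
force: [-0.3, 0.2, -0.7]
gripper_width: 0.06
tcp [ 0.5008 -0.3791  0.3389] jaw -8.0 delta [  1.45  11.31 -11.28] turn -0.01 j6 -0.53 F [-0.3  0.2 -0.7] w 0.06 t 6.1
scene 133 [ 0.4946 -0.426   0.2609] theta 1.9212649759112153
(-0.08, -0.042) [0.042 0.06  0.092 0.096] 405
(0, -0.042) [0.043 0.057 0.061 0.063] 378
(0.08, -0.042) [0.005 0.04  0.044 0.048] 380
(-0.08, 0.052) [0.043 0.06  0.093 0.096] 426
(0, 0.052) [0.042 0.057 0.061 0.063] 409
(0.08, 0.052) [0.004 0.041 0.045 0.048] 419
tray [481.9 163.4 360.8 100.2 -23.8]
top 60 [ 0.4977 -0.4245  0.2575] theta 1.919936382137299
(-0.08, -0.042) [0.056 0.695 0.717 0.723] 2617
(0, -0.042) [0.043 0.059 0.063 0.065] 574
(0.08, -0.042) [0.002 0.04  0.046 0.049] 560
(-0.08, 0.052) [0.044 0.061 0.094 0.099] 582
(0, 0.052) [0.043 0.059 0.063 0.066] 573
(0.08, 0.052) [0.002 0.04  0.046 0.05 ] 555
tray [478.2 160.9 358.   96.1 -23.4]
```

View pics/top2.png

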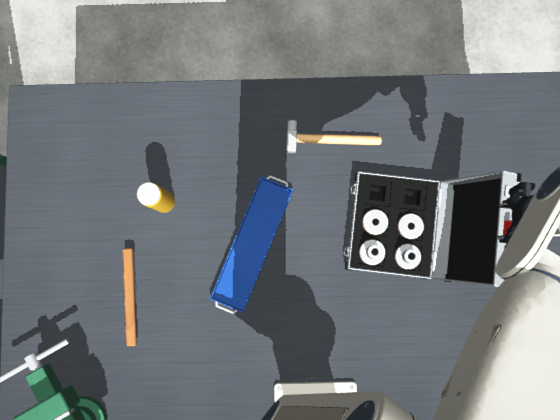

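Lid rests at its stop (about 1.92–1.95 rad from two views). Two ups occupy the x=-80 pockets and two downs the x=0 pockets; the x=+80 pockets are empty. Next I'll look from above with the wrist camera, jaws along the case's y.

```bash
python3 -m crank '[[[-0.2,0.9,0,1.5],[-0.5,2,0,3.2],[-0.8,3,0,4.8],[-1,4,0,6.4],[-1.3,5,0,8],[-1.6,6,-0.5,9.6],[-1.8,7,-1,11.2],[-2,8,-1.5,12.8],[-2.1,8.4,-2,14.4],[-2.1,8.9,-2.5,16]]]' 60 60; python3 -m crank '[[[0,0,-0.5,1],[0,0,-1,2],[0,0,-1,2],[0,0,-1,2]]]';  python3 - <<'E'
from h import *
go(.448,-.157,.25,82)
c=cap('wrist','w3')
E
cat >> h.py <<'E'
def hubs(c,zlo,zhi,near,rad=.05):
    """circle of points at height zlo..zhi round a guess: least-squares disc centre via minEnclosingCircle"""
    P=cloud(c); m=(P[...,2]>zlo)&(P[...,2]<zhi)&(np.hypot(P[...,0]-near[0],P[...,1]-near[1])<rad)
    m=big(m); q=P[m]; (x,y),r=cv2.minEnclosingCircle((q[:,:2]*1000).astype(np.float32))
    lo,hi=np.percentile(q[:,:2]*1000,[1,99],axis=0); return np.round([x,y,r],1),(lo+hi).round(1)/2,(hi-lo).round(1),np.median(q[:,2]).round(4),len(q)
E
```

```text
t: 7.2
tool_pos: [0.4483, -0.1562, 0.2771]
ee_rot: [0.571, 0.418, -0.417, -0.571]
force: [0.1, -0.2, 0.1]
gripper_width: 0.0602
t: 7.6
tool_pos: [0.4487, -0.157, 0.2526]
ee_rot: [-0.534, -0.463, 0.463, 0.534]
force: [0.5, 0.4, -0.1]
gripper_width: 0.0598
tcp [ 0.4487 -0.157   0.2526] jaw 81.9 delta [-0.03  0.   -0.1 ] turn 0.02 j6 -1.79 F [ 0.5  0.4 -0.1] w 0.0598 t 7.6
```

View pics/w3.png

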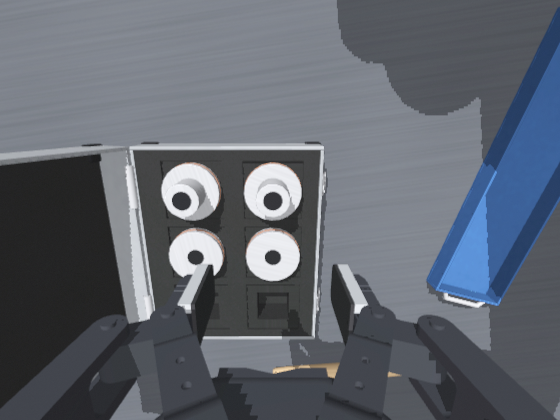

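All four hubs are in view: boss bores at (182,200) and (273,200), down flanges at (196,255) and (272,255).

```bash
python3 - <<'E'
from h import *
for n in ['wrist','scene','top']:
    c=cap(n)
    for nm,p in dict(uA=C-.08*X+.052*Y,uB=C-.08*X-.042*Y,dA=C+.052*Y,dB=C-.042*Y).items():
        try:
            up=nm[0]=='u'
            print(n,nm,(p*1000).round(1),hubs(c,.085 if up else .053,.105 if up else .068,p,.028 if up else .04), hubs(c,.054,.067,p,.04)[:3] if up else '')
        except Exception as e: print(n,nm,e)
go(.448,-.157,.25,82)
E
```

```text
wrist uA [ 448.  -156.9] (array([ 450.7, -156.8,   17.9]), array([ 450.2 , -156.95]), array([33.8, 33. ]), np.float64(0.0938), 932) (array([ 450.7, -156.7,   33.1]), array([ 450.2 , -156.75]), array([62.5, 62.5]))
wrist uB [ 434.9 -250. ] (array([ 437.3, -249.8,   18. ]), array([ 436.95, -249.3 ]), array([33.6, 33.8]), np.float64(0.0939), 964) (array([ 437.5, -249.6,   32.9]), array([ 437.05, -249.1 ]), array([62.7, 62.5]))
wrist dA [ 527.2 -168. ] (array([ 529.8, -168. ,   33.2]), array([ 528.95, -167.85]), array([62.4, 61.5]), np.float64(0.0597), 2152) 
wrist dB [ 514.2 -261.1] (array([ 516. , -260.9,   33.1]), array([ 511.7 , -260.35]), array([54.4, 62.3]), np.float64(0.0597), 1847) 
scene uA [ 448.  -156.9] (array([ 452.7, -154. ,   19.9]), array([ 451.7 , -154.65]), array([35.7, 32.8]), np.float64(0.0919), 110) (array([ 452.6, -155.9,   34.4]), array([ 452.2, -155.1]), array([63.5, 64.6]))
scene uB [ 434.9 -250. ] (array([ 439.3, -248.8,   20.8]), array([ 439.4, -247.9]), array([33.4, 35.4]), np.float64(0.092), 103) (array([ 437.4, -245.8,   35. ]), array([ 438.75, -247.35]), ar
[... 220 characters left out ...]
.55, -258.1 ]), array([61.3, 62.6]), np.float64(0.0577), 308) 
top uA [ 448.  -156.9] (array([ 439.1, -152.8,   13.7]), array([ 437.85, -153.1 ]), array([13.1, 25.1]), np.float64(0.0929), 44) (array([ 444.3, -150. ,   31.4]), array([ 443.1, -147.7]), array([54.2, 46. ]))
top uB attempt to get argmax of an empty sequence
top dA [ 527.2 -168. ] (array([ 526.8, -167.9,   33.1]), array([ 527.25, -167.6 ]), array([61.2, 61.5]), np.float64(0.0594), 487) 
top dB [ 514.2 -261.1] (array([ 540.9, -271.9,   12.1]), array([ 540.95, -271.9 ]), array([ 8.7, 21.9]), np.float64(0.0587), 15) 
tcp [ 0.449  -0.1572  0.2531] jaw 82.0 delta [-0.04  0.01 -0.13] turn 0.01 j6 -1.79 F [ 0.4  0.7 -0.5] w 0.0598 t 7.8
```

```bash
python3 -m crank '[[[0.03,0,-2,0],[0.03,0,-4,0],[0.03,0,-6,0],[0.03,0,-7,0],[0.03,0,-7.24,0],[0.03,0,-7.24,0]]]' 60 60;  python3 -m crank '[[[0,0,0,0],[0,0,0,0],[0,0,0,0],[0,0,0,0],[0,0,0,0]]]' 25 70; python3 -m crank '[[[0,0,1,0],[0,0,2.5,0],[0,0,4,0],[0,0,5.5,0],[0,0,5.5,0]]]'; python3 - <<'E'
from h import *
for n in ['top']:
    c=cap(n); P=cloud(c); b=big(blue(c)); q=P[b]; print('tray',long(q[q[:,2]>.02][:,:2]))
go(.4027,.1941,.2,66.6); go(.5036,.1504,.2,66.6)
c=cap('wrist','w4')
E
```

```text
t: 8.4
tool_pos: [0.4494, -0.157, 0.0713]
ee_rot: [-0.533, -0.464, 0.464, 0.534]
force: [0.4, 0.5, -0.2]
gripper_width: 0.0602
t: 8.9
tool_pos: [0.4508, -0.1574, 0.0736]
ee_rot: [0.535, 0.465, -0.463, -0.532]
force: [-1.1, 1.0, 6.7]
gripper_width: 0.0324
t: 9.4
tool_pos: [0.4525, -0.1581, 0.2147]
ee_rot: [0.537, 0.466, -0.462, -0.53]
force: [1.1, -0.2, -4.2]
gripper_width: 0.0328
tray [478.2 160.9 358.4  96.  -23.4]
tcp [ 0.4509 -0.1576  0.212 ] jaw 82.0 delta [-1.93 14.07 -0.48] turn -3.08 j6 -1.79 F [ 0.7  0.8 -5.6] w 0.0325 t 9.4
tcp [ 0.4509 -0.1576  0.212 ] jaw 82.0 delta [ 2.11 12.32 -0.48] turn -3.08 j6 -1.79 F [ 0.7  0.8 -5.6] w 0.0325 t 9.4
```

```bash
python3 -m crank '[[[0.3,1.5,0,-0.5],[0.6,3.2,0,-1],[0.9,5,0,-1.5],[1.2,6.8,0,-2],[1.5,8.6,0,-2.5],[1.8,10.4,0,-3],[2.11,12,0,-3.08],[2.11,12.32,0,-3.08],[2.11,12.32,0,-3.08],[2.11,12.32,0,-3.08]]]'; cat >> h.py <<'E'
def tray():
    for n in ['wrist','top','scene']:
        c=cap(n); P=cloud(c); b=big(blue(c)); q=P[b]; 
        rim=q[(q[:,2]>.022)&(q[:,2]<.036)]
        print(n,'tray rim',long(rim[:,:2]),'z',np.median(rim[:,2]).round(4), b.sum())
E
python3 - <<'E'
from h import *
tray()
c=cap('wrist','w5')
go(.5036,.1504,.2,66.6)
E
```

```text
t: 10.5
tool_pos: [0.5008, 0.1501, 0.2075]
ee_rot: [-0.591, -0.387, 0.39, 0.591]
force: [-0.6, -0.7, -4.9]
gripper_width: 0.0323
wrist tray rim [428.9 184.4 204.7  94.5 -22.6] z 0.0272 14217
top tray rim [448.9 167.4 116.1  35.2 -84.1] z 0.0266 734
scene tray rim [482.5 163.3 359.7  99.9 -23.7] z 0.0256 4528
tcp [0.5019 0.1497 0.2087] jaw 66.5 delta [ 0.07  0.03 -0.35] turn 0.02 j6 -0.89 F [ 0.7  1.2 -4.9] w 0.0322 t 10.7
```

View pics/w5.png

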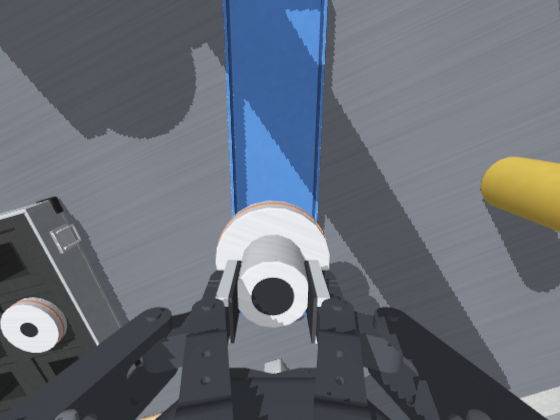

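```bash
python3 -m crank '[[[0.08,0.07,-1.5,0],[0.08,0.07,-3,0],[0.08,0.07,-4.5,0],[0.08,0.07,-6,0],[0.08,0.07,-6.6,0],[0.08,0.07,-6.9,0],[0.08,0.07,-7.0,0],[0.08,0.07,-7.0,0]]]'; python3 - <<'E'
from h import *
go(.5036,.151,.033,66.6)
E
```

```text
t: 11.5
tool_pos: [0.5052, 0.1529, 0.035]
ee_rot: [0.591, 0.389, -0.388, -0.591]
force: [0.8, 0.1, -4.6]
gripper_width: 0.0321
tcp [0.5052 0.1529 0.035 ] jaw 66.6 delta [-0.06 -0.08 -0.08] turn -0.0 j6 -0.89 F [ 0.8  0.1 -4.6] w 0.0321 t 11.5
```

```bash
python3 -m crank '[[[0,0,-0.05,0],[0,0,-0.1,0],[0,0,-0.1,0]]]'; python3 -m crank '[[[0,0,0,0],[0,0,0,0],[0,0,0,0],[0,0,0,0]]]' 54 60; python3 -m crank '[[[0,0,1.5,0],[0,0,3,0],[0,0,5,0],[0,0,7,0],[-0.4,0,7,0],[-0.8,0,7,0],[-0.8,0,7,0],[-0.8,0,7,0]]]'; python3 - <<'E'
from h import *
c=cap('wrist','w6'); 
print(hubs(c,.04,.065,(.505,.152),.03), hubs(c,.01,.03,(.505,.152),.04))
c=cap('top'); print(hubs(c,.04,.065,(.505,.152),.03))
tray()
go(.437,-.249,.22,82)
E
```

```text
t: 11.8
tool_pos: [0.505, 0.1531, 0.0326]
ee_rot: [0.591, 0.389, -0.388, -0.591]
force: [-0.2, -0.9, 4.1]
gripper_width: 0.0324
t: 12.2
tool_pos: [0.5042, 0.1528, 0.0315]
ee_rot: [0.591, 0.388, -0.388, -0.591]
force: [-0.1, 0.2, 0.8]
gripper_width: 0.0538
t: 13.0
tool_pos: [0.4829, 0.1525, 0.2049]
ee_rot: [-0.591, -0.387, 0.389, 0.591]
force: [0.7, 0.9, 0.1]
gripper_width: 0.0537
(array([504.8, 153.9,  17.9]), array([504.2, 154. ]), array([33.4, 33.2]), np.float64(0.0529), 967) (array([504.7, 153.7,  33.1]), array([504.2 , 153.85]), array([63.1, 62.7]), np.float64(0.0186), 1536)Traceback (most recent call last):
  File "<stdin>", line 4, in <module>
  File "h.py", line 40, in hubs
    m=big(m); q=P[m]; (x,y),r=cv2.minEnclosingCircle((q[:,:2]*1000).astype(np.float32))
  File "h.py", line 29, in big
    n,l,s,_=cv2.connectedComponentsWithStats(m.astype(np.uint8)); k=1+np.argmax(s[1:,4]); return l==k
                                                                      ~~~~~~~~~^^^^^^^^^
    return _wrapfunc(a, 'argmax', axis=axis, out=out, **kwds)
    return bound(*args, **kwds)
ValueError: attempt to get argmax of an empty sequence
```

View pics/w6.png

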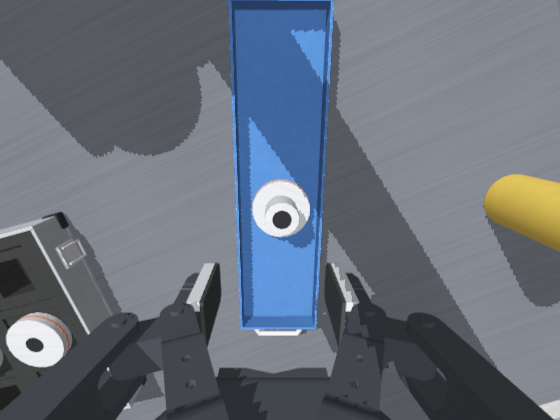

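Hub stands flat in the tray at (281,210) in the picture, measured (504.5,153.9) mm, top at 53 mm. Going for the second up hub.

```bash
python3 - <<'E'
from h import *
go(.4373,-.2495,.205,82)
E
python3 -m crank '[[[-0.3,-1.9,0,0.6],[-0.6,-3.8,0,1.2],[-0.9,-5.7,0,1.8],[-1.2,-7.6,0,2.4],[-1.4,-9.5,0,3.08],[-1.6,-11.4,0,3.08],[-1.7,-13.3,0,3.08],[-1.8,-15.2,0,3.08],[-1.82,-16.08,0,3.08],[-1.82,-16.08,0,3.08]]]' 60 60; python3 -m crank '[[[0,0,0,0],[0,0,0,0],[0,0,0,0]]]'; python3 - <<'E'
from h import *
go(.4373,-.2495,.072,82)
c=cap('wrist'); print(hubs(c,.085,.105,(.437,-.249),.03), hubs(c,.054,.067,(.437,-.249),.04))
E
```

```text
tcp [0.4837 0.1526 0.2052] jaw 66.6 delta [-1.860e+00 -1.608e+01 -1.000e-02] turn 3.08 j6 -0.88 F [-0.7  0.2 -0.2] w 0.0539 t 13.1
t: 14.1
tool_pos: [0.4386, -0.2521, 0.2057]
ee_rot: [-0.534, -0.463, 0.463, 0.535]
force: [-0.6, 0.3, -0.1]
gripper_width: 0.0602
t: 14.4
tool_pos: [0.4387, -0.248, 0.2062]
ee_rot: [-0.533, -0.464, 0.464, 0.533]
force: [0.6, -0.3, 0.6]
gripper_width: 0.0596
tcp [ 0.4387 -0.248   0.2062] jaw 82.1 delta [-0.06 -0.06 -5.37] turn -0.02 j6 -1.97 F [ 0.6 -0.3  0.6] w 0.0596 t 14.4
(array([ 437.5, -249.8,   18. ]), array([ 437. , -249.9]), array([33.5, 33.2]), np.float64(0.0939), 1274) (array([ 437.3, -249.8,   33. ]), array([ 437. , -249.8]), array([62.9, 62.1]), np.float64(0.0597), 1940)
```

```bash
python3 -m crank '[[[-0.05,-0.05,-2,0],[-0.05,-0.05,-4,0],[-0.05,-0.05,-5,0],[-0.05,-0.05,-5.37,0],[-0.05,-0.05,-5.37,0]]]' 60 60;  python3 -m crank '[[[0,0,0,0],[0,0,0,0],[0,0,0,0],[0,0,0,0],[0,0,0,0]]]' 25 70; python3 -m crank '[[[0,0,1,0],[0,0,2.5,0],[0,0,4,0],[0,0,5.5,0],[0,0,5.5,0]]]'; python3 -m crank '[[[0,1.8,0,-0.5],[0,3.6,0,-1],[0,5.4,0,-1.5],[0,7.2,0,-2],[0,9,0,-2.5],[-0.2,10.8,0,-3.08],[-0.5,12.6,0,-3.08],[-0.9,14.4,0,-3.08],[-1.2,16.2,0,-3.08],[-1.35,17.8,0,-3.08]]]'; python3 -m crank '[[[0,0,0,0],[0,0,0,0]]]'; python3 - <<'E'
from h import *
for n in ['top','scene']:
    c=cap(n); P=cloud(c); b=big(blue(c)); q=P[b]; q=q[(q[:,2]>.022)&(q[:,2]<.036)]; print('tray',long(q[:,:2]))
print(hubs(c,.04,.065,(.505,.154),.03))
go(.4035,.1965,.033,66.6)
E
```

```text
t: 14.95
tool_pos: [0.4371, -0.2497, 0.0715]
ee_rot: [-0.533, -0.464, 0.464, 0.534]
force: [0.2, -0.8, 0.6]
gripper_width: 0.0603
t: 15.45
tool_pos: [0.4386, -0.2509, 0.0742]
ee_rot: [0.535, 0.464, -0.464, -0.532]
force: [-0.3, 2.9, 6.7]
gripper_width: 0.0324
t: 15.95
tool_pos: [0.4402, -0.2522, 0.2154]
ee_rot: [0.537, 0.465, -0.463, -0.53]
force: [0.2, -0.9, -5.2]
gripper_width: 0.0325
t: 16.95
tool_pos: [0.4019, 0.1961, 0.2091]
ee_rot: [-0.591, -0.388, 0.389, 0.591]
force: [1.2, -0.4, -3.4]
gripper_width: 0.0328
t: 17.15
tool_pos: [0.4026, 0.1949, 0.209]
ee_rot: [0.59, 0.389, -0.39, -0.59]
force: [-0.2, 0.5, -4.7]
gripper_width: 0.0327
tray [524.1 141.2 258.2  95.9 -23.3]
tray [481.8 163.5 359.7 100.3 -23.5]
(array([506.1, 155.6,  19.4]), array([506.35, 155.1 ]), array([34.9, 33.7]), np.float64(0.0509), 145)
tcp [0.403  0.1936 0.2091] jaw 66.6 delta [ 0.02  0.11 -7.04] turn -0.0 j6 -0.74 F [-1.   0.2 -3.4] w 0.0328 t 17.2
```

```bash
python3 -m crank '[[[0.03,0.08,-1.5,0],[0.03,0.08,-3,0],[0.03,0.08,-4.5,0],[0.03,0.08,-6,0],[0.03,0.08,-6.6,0],[0.03,0.08,-6.9,0],[0.03,0.08,-7.0,0],[0.03,0.08,-7.05,0],[0.03,0.08,-7.05,0]]]'; python3 -m crank '[[[0,0,0,0],[0,0,0,0],[0,0,0,0],[0,0,0,0]]]' 54 60; python3 -m crank '[[[0,0,1.5,0],[0,0,3,0],[0,0,5,0],[0,0,7,0],[0.8,-0.4,7,0],[1.6,-0.8,7,0],[2.0,-0.9,7,0],[2.0,-0.9,7,0],[2.0,-0.9,7,0]]]'; python3 - <<'E'
from h import *
c=cap('wrist','w7')
for p in [(.505,.154),(.4035,.197)]:
  try: print(hubs(c,.04,.065,p,.03), hubs(c,.01,.03,p,.04))
  except Exception as e: print(e)
c=cap('scene')
for p in [(.505,.154),(.4035,.197)]: print(hubs(c,.04,.065,p,.03))
go(.5290,-.168,.205,82)
E
```

```text
t: 18.15
tool_pos: [0.4052, 0.1966, 0.0343]
ee_rot: [0.591, 0.389, -0.388, -0.591]
force: [0.2, -0.5, -4.4]
gripper_width: 0.0323
t: 18.55
tool_pos: [0.4047, 0.1967, 0.0339]
ee_rot: [0.591, 0.389, -0.388, -0.591]
force: [-0.2, -0.2, 0.5]
gripper_width: 0.0544
t: 19.45
tool_pos: [0.4535, 0.174, 0.2078]
ee_rot: [-0.591, -0.388, 0.389, 0.591]
force: [-0.1, -0.4, -1.1]
gripper_width: 0.0539
(array([504.9, 153.9,  18.3]), array([504.4, 154.2]), array([34.1, 33.6]), np.float64(0.0528), 895) (array([504.6, 153.8,  33.1]), array([502.95, 154.3 ]), array([60.8, 62.7]), np.float64(0.0186), 1381)
(array([404.3, 197.8,  17.8]), array([404.15, 197.85]), array([33.1, 33.1]), np.float64(0.0529), 1089) (array([404.1, 197.9,  33.1]), array([404.1 , 197.85]), array([62.4, 62.2]), np.float64(0.0186), 1930)
(array([506.5, 155.4,  18.8]), array([506.45, 154.55]), array([34. , 33.7]), np.float64(0.0507), 145)
(array([406.3, 198.7,  18.9]), array([406.2 , 199.65]), array([36. , 32.9]), np.float64(0.051), 140)
tcp [0.4533 0.1741 0.2078] jaw 66.6 delta [  3.03 -13.69  -0.11] turn 3.07 j6 -0.82 F [ 0.2 -0.3 -0.8] w 0.0541 t 19.6
```

View pics/w7.png

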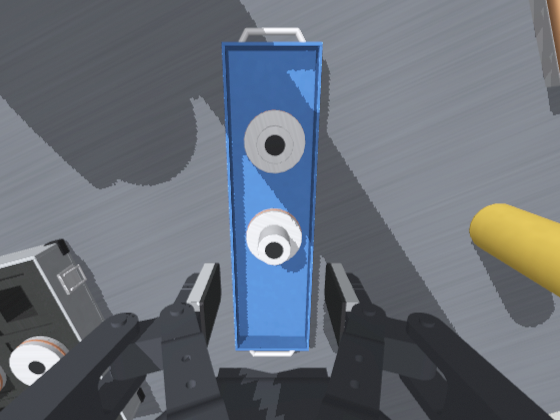

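Both ups stand flat, 109.6 mm apart at (274,237) and (274,140). Now the down hubs. I'll hover at 80 mm opening and measure both the hub and where the fingertips really are.

```bash
python3 -m crank '[[[0.4,-1.8,0,0.5],[0.8,-3.6,0,1],[1.2,-5.4,0,1.5],[1.6,-7.2,0,2],[2,-9,0,2.5],[2.4,-10.8,0,3.07],[2.8,-12.6,0,3.07],[3.03,-13.69,0,3.07],[3.03,-13.69,-0.5,3.07],[3.03,-13.69,-1,3.07]]]' 80 60; python3 -m crank '[[[0,0,-0.3,0],[0,0,-0.3,0],[0,0,-0.3,0]]]'; cat >> h.py <<'E'
def tips(c):
    P=cloud(c); s=st(); t=s['tool_pos']; M=R.from_quat(s['ee_rot']).as_matrix()
    L=(P-t)@M; m=(abs(L[...,0])<.06)&(L[...,1]>-.05)&(L[...,1]<.03)&(abs(L[...,2])<.02)
    for sg in (-1,1):
        q=L[m&(L[...,0]*sg>0)]; 
        if len(q): print('tip',sg,len(q),'max along tool',np.percentile(q[:,1],[90,99,100]).round(4),'inner x',np.percentile(q[:,0]*sg,[1,50,99]).round(4))
E
python3 - <<'E'
from h import *
go(.5294,-.168,.044,82)
c=cap('wrist','w8'); print(hubs(c,.053,.068,(.5294,-.168),.04)); tips(c)
print(hubs(c,.053,.068,(.516,-.261),.04))
E
```

```text
t: 20.55
tool_pos: [0.5296, -0.1679, 0.1824]
ee_rot: [-0.534, -0.463, 0.464, 0.534]
force: [-0.4, 0.8, 0.3]
gripper_width: 0.0802
t: 20.85
tool_pos: [0.53, -0.1671, 0.1757]
ee_rot: [-0.533, -0.464, 0.464, 0.534]
force: [0.9, -0.6, 0.6]
gripper_width: 0.08
tcp [ 0.53   -0.1671  0.1757] jaw 82.1 delta [-0.02 -0.04 -5.27] turn -0.01 j6 -1.76 F [ 0.9 -0.6  0.6] w 0.08 t 20.9
(array([ 530. , -168.1,   33.1]), array([ 529.25, -167.95]), array([61.6, 60.9]), np.float64(0.0597), 4075)
tip -1 2533 max along tool [-0.0181 -0.0118 -0.01  ] inner x [0.039  0.0397 0.0527]
tip 1 2532 max along tool [-0.0177 -0.0116 -0.0098] inner x [0.0402 0.041  0.0538]
(array([ 516.5, -260.8,   33.2]), array([ 516.15, -260.15]), array([61.5, 62.1]), np.float64(0.0598), 4174)
```

View pics/w8.png

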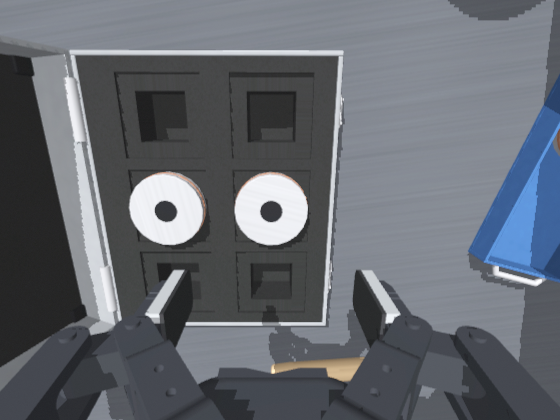

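The two flanges are at (168,208) and (271,208). The tips sit about 10 mm behind the TCP at this opening, so I go down to TCP z≈0.042.

```bash
python3 -m crank '[[[-0.02,-0.03,-2,0],[-0.02,-0.03,-4,0],[-0.02,-0.03,-5,0],[-0.02,-0.03,-5.35,0],[-0.02,-0.03,-5.35,0],[-0.02,-0.03,-5.35,0]]]' 80 60;  python3 -m crank '[[[0,0,0,0],[0,0,0,0],[0,0,0,0],[0,0,0,0],[0,0,0,0]]]' 55 80; python3 - <<'E'
from h import *
go(.5294,-.168,.042,82)
c=cap('wrist'); tips(c)
E
```

```text
t: 21.5
tool_pos: [0.5309, -0.1692, 0.0436]
ee_rot: [0.534, 0.464, -0.463, -0.533]
force: [0.2, 0.6, -0.0]
gripper_width: 0.0806
t: 22.0
tool_pos: [0.531, -0.1692, 0.0449]
ee_rot: [0.535, 0.464, -0.463, -0.533]
force: [-2.6, 2.5, 12.4]
gripper_width: 0.0617
tcp [ 0.531  -0.1692  0.0449] jaw 82.0 delta [-0.07  0.05 -0.12] turn 0.01 j6 -1.76 F [-2.6  2.5 12.4] w 0.0617 t 22.0
tip -1 8740 max along tool [-0.0016  0.0014  0.0029] inner x [0.0008 0.0294 0.0596]
tip 1 8795 max along tool [-0.0018  0.0013  0.0024] inner x [0.0006 0.0292 0.0578]
```

```bash
python3 -m crank '[[[0,0,0.5,0],[0,0,1.2,0],[0,0,2,0],[0,0,3,0],[0,0,4,0],[0,0,5,0],[0,0,6,0],[0,0,6.6,0],[0,0,6.6,0]]]'; python3 - <<'E'
from h import *
c=cap('wrist','w9'); go(.4544,.1758,.21,66.6)
P=cloud(c); s=st()['tool_pos']; m=(np.hypot(P[...,0]-s[0],P[...,1]-s[1])<.03)&(P[...,2]>.12); print('flange top rel TCP',(np.percentile(P[...,2][m],[10,50,90])-s[2]).round(4),m.sum())
for n in ['scene','top']:
    c=cap(n);P=cloud(c); b=big(blue(c)); q=P[b]; q=q[(q[:,2]>.022)&(q[:,2]<.036)]; print('tray',long(q[:,:2]))
    for p in [(.505,.154),(.4035,.197)]:
        try: print(hubs(c,.04,.065,p,.03)[:2])
        except Exception: print('-')
E
```

```text
t: 22.95
tool_pos: [0.5307, -0.1694, 0.2103]
ee_rot: [0.535, 0.465, -0.463, -0.532]
force: [0.5, -0.3, -5.8]
gripper_width: 0.0611
tcp [ 0.5299 -0.1691  0.2086] jaw 82.0 delta [-3.02 13.8   0.06] turn -3.07 j6 -1.76 F [-0.4  0.2 -6. ] w 0.0614 t 23.0
flange top rel TCP [0.0159 0.0753 0.0915] 22945
tray [481.8 164.1 361.7 100.9 -23.6]
(array([507. , 153.6,  19.7]), array([506.65, 155.05]))
(array([405. , 200.5,  19.3]), array([405.4 , 199.55]))
tray [478.  161.  357.9  96.1 -23.4]
(array([501.8, 152.9,  17.8]), array([501.8, 152.8]))
(array([401. , 197.4,  18.1]), array([401.15, 196.85]))
```

View pics/w9.png

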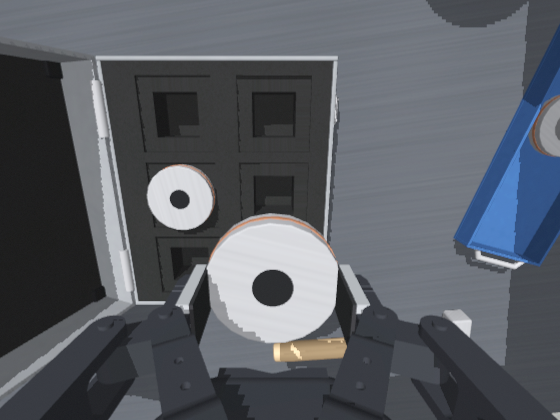

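The held hub is level and centred at (272,288). Carrying it above the gap between the ups and measuring its offset there.

```bash
python3 -m crank '[[[-0.4,1.8,0,-0.5],[-0.8,3.6,0,-1],[-1.2,5.4,0,-1.5],[-1.6,7.2,0,-2],[-2,9,0,-2.5],[-2.4,10.8,0,-3.07],[-2.8,12.6,0,-3.07],[-3,13.8,0,-3.07],[-3,13.8,0,-3.07],[-3,13.8,0,-3.07]]]'; python3 -m crank '[[[0,0,0,0],[0,0,0,0]]]'; python3 - <<'E'
from h import *
c=cap('wrist'); s=st()['tool_pos']; print(hubs(c,s[2]+.011,s[2]+.021,s[:2],.036), s[:2]*1000)
for p in [(.505,.154),(.4035,.197)]:
    for n in ['scene','wrist']:
        try: print(n,hubs(cap(n),.04,.065,p,.03)[:2])
        except Exception: print('-')
go(.4548,.1755,.0385,66.6)
E
```

```text
t: 24.1
tool_pos: [0.4537, 0.1763, 0.2061]
ee_rot: [-0.59, -0.388, 0.39, 0.591]
force: [-0.7, -0.3, -5.1]
gripper_width: 0.0615
t: 24.3
tool_pos: [0.4546, 0.175, 0.2068]
ee_rot: [-0.591, -0.388, 0.388, 0.591]
force: [-0.6, -0.1, -5.1]
gripper_width: 0.0613
(array([451.4, 176.4,  35.1]), array([452.95, 176.55]), array([61.4, 61.6]), np.float64(0.2215), 13156) [454.70847631 175.00886745]
scene (array([506.5, 155.6,  19.6]), array([507.35, 155.15]))
-
scene (array([405.3, 199.7,  19.6]), array([406.6, 199.5]))
wrist (array([404.2, 197.6,  17.8]), array([404.2, 197.7]))
tcp [0.4548 0.1755 0.2072] jaw 66.6 delta [ 0.    0.   -6.75] turn 0.01 j6 -0.82 F [ 0.9  0.1 -5.3] w 0.0612 t 24.6
```

```bash
python3 -m crank '[[[0.05,-0.02,-1.8,0],[0.05,-0.02,-3.6,0],[0.05,-0.02,-5,0],[0.05,-0.02,-5.7,0],[0.05,-0.02,-5.7,0]]]'; python3 -m crank '[[[0,0,-0.2,0],[0,0,-0.4,0],[0,0,-0.6,0],[0,0,-0.8,0],[0,0,-0.95,0],[0,0,-1.05,0],[0,0,-1.05,0]]]'; python3 - <<'E'
from h import *
go(.4548,.1755,.0385,66.6)
c=cap('scene'); print(hubs(c,.04,.065,(.505,.154),.021)[:4]); print(hubs(c,.04,.065,(.454,.176),.036)); print(hubs(c,.04,.065,(.404,.198),.021)[:4])
E
```

```text
t: 25.05
tool_pos: [0.4543, 0.1747, 0.0624]
ee_rot: [-0.591, -0.386, 0.39, 0.591]
force: [-1.4, -0.8, -4.7]
gripper_width: 0.0615
t: 25.75
tool_pos: [0.4558, 0.1755, 0.0383]
ee_rot: [-0.591, -0.388, 0.388, 0.591]
force: [-0.1, -0.5, -6.0]
gripper_width: 0.0613
tcp [0.4558 0.1755 0.0383] jaw 66.6 delta [-0.04 -0.    0.01] turn -0.0 j6 -0.82 F [-0.1 -0.5 -6. ] w 0.0613 t 25.8
(array([505. , 155.4,  20.3]), array([505.85, 154.9 ]), array([36.1, 34.2]), np.float64(0.0505))
(array([457.7, 175. ,  33.3]), array([461.8 , 171.15]), array([53.1, 54.1]), np.float64(0.0512), 267)
(array([404.5, 199.4,  18.7]), array([401.95, 200.6 ]), array([27.7, 32.9]), np.float64(0.0517))
```

```bash
python3 -m crank '[[[0,0,-0.05,0],[0,0,-0.1,0],[0,0,-0.1,0]]]'; python3 -m crank '[[[0,0,0,0],[0,0,0,0],[0,0,0,0],[0,0,0,0]]]' 80 60; python3 -m crank '[[[0,0,1,0],[0,0,2,0],[0,0,4,0],[0,0,6,0],[-0.8,0.3,6.8,0],[-0.8,0.3,6.8,0],[-0.8,0.3,6.8,0]]]'; python3 - <<'E'
from h import *
c=cap('wrist','w10')
P=cloud(c)
for p in [(.505,.154),(.4544,.176),(.4035,.197)]:
  for cc,n in ((c,'w'),(cap('scene'),'s')):
    try: print(n,p,hubs(cc,.04,.065,p,.022 if p[0]!=.4544 else .036)[:4])
    except Exception as e: print('-')
go(.516,-.2605,.175,82)
E
```

```text
t: 26.1
tool_pos: [0.456, 0.1756, 0.0379]
ee_rot: [0.591, 0.389, -0.388, -0.591]
force: [-6.9, -2.1, 23.6]
gripper_width: 0.0613
t: 26.5
tool_pos: [0.4561, 0.1756, 0.036]
ee_rot: [0.591, 0.388, -0.388, -0.591]
force: [0.6, 0.5, 0.1]
gripper_width: 0.0797
t: 27.2
tool_pos: [0.4358, 0.1831, 0.2059]
ee_rot: [0.591, 0.389, -0.388, -0.591]
force: [0.8, 0.2, -0.0]
gripper_width: 0.0797
w (0.505, 0.154) (array([504.7, 153.8,  18. ]), array([504.1 , 154.15]), array([33.6, 33.7]), np.float64(0.0527))
s (0.505, 0.154) (array([504.7, 157. ,  20.6]), array([505.1, 155.4]), array([38.4, 34.8]), np.float64(0.0508))
w (0.4544, 0.176) (array([454.8, 176.9,  33. ]), array([454.2 , 177.25]), array([62.3, 61.4]), np.float64(0.0527))
s (0.4544, 0.176) (array([455.1, 179.3,  35.3]), array([457.15, 178.35]), array([64.1, 62.4]), np.float64(0.0511))
w (0.4035, 0.197) (array([404.1, 197.8,  17.8]), array([403.85, 197.75]), array([33.4, 32.9]), np.float64(0.0529))
s (0.4035, 0.197) (array([405.5, 197.8,  19.5]), array([406.5 , 199.45]), array([34.2, 34. ]), np.float64(0.0508))
tcp [0.4356 0.1826 0.2045] jaw 66.6 delta [  3.22 -17.72  -1.18] turn 3.08 j6 -0.79 F [-0.6 -1.2  0.2] w 0.0801 t 27.4
```

View pics/w10.png

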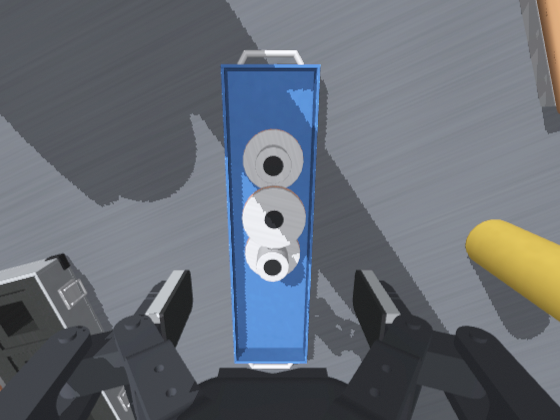

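The three hubs stand interlocked at (273,160), (273,218) and (272,262). Going for the last down hub.

```bash
python3 -m crank '[[[0.3,-1.8,0,0.5],[0.7,-3.6,0,1],[1.1,-5.4,0,1.5],[1.4,-7.2,0,2],[1.7,-9,0,2.5],[2,-10.8,0,3.08],[2.4,-12.6,0,3.08],[2.7,-14.4,0,3.08],[3,-16.2,0,3.08],[3.22,-17.72,0,3.08]]]' 80 60; python3 -m crank '[[[0,0,-0.6,0],[0,0,-1.18,0],[0,0,-1.18,0],[0,0,-1.18,0]]]'; python3 - <<'E'
from h import *
c=cap('wrist'); print(hubs(c,.053,.068,(.516,-.261),.04)); tips(c)
go(.516,-.2605,.0425,82)
E
```

```text
t: 28.4
tool_pos: [0.5162, -0.2626, 0.2044]
ee_rot: [-0.533, -0.463, 0.464, 0.534]
force: [0.3, 0.7, 0.7]
gripper_width: 0.0801
t: 28.8
tool_pos: [0.5157, -0.2586, 0.1753]
ee_rot: [-0.532, -0.464, 0.465, 0.534]
force: [-0.3, -0.5, -0.3]
gripper_width: 0.0802
(array([ 516.6, -261.2,   33. ]), array([ 516.1, -261.1]), array([61.7, 60.8]), np.float64(0.0598), 4089)
tip -1 2543 max along tool [-0.0176 -0.0113 -0.0101] inner x [0.0391 0.0399 0.0527]
tip 1 2544 max along tool [-0.0175 -0.0116 -0.0096] inner x [0.0401 0.0409 0.0537]
tcp [ 0.5163 -0.2588  0.1761] jaw 82.1 delta [-0.01 -0.07 -5.34] turn -0.02 j6 -1.92 F [-0.5  0.2 -0.1] w 0.08 t 28.9
```

```bash
python3 -m crank '[[[0,-0.08,-2,0],[0,-0.08,-4,0],[0,-0.08,-5,0],[0,-0.08,-5.3,0],[0,-0.08,-5.3,0],[0,-0.08,-5.3,0]]]' 80 60;  python3 -m crank '[[[0,0,0,0],[0,0,0,0],[0,0,0,0],[0,0,0,0],[0,0,0,0]]]' 55 80; python3 -m crank '[[[0,0,0.5,0],[0,0,1.2,0],[0,0,2,0],[0,0,3,0],[0,0,4,0],[0,0,5,0],[0,0,6,0],[0,0,6.6,0],[0,0,6.6,0]]]'; python3 - <<'E'
from h import *
c=cap('wrist','w11'); s=st()['tool_pos']; print(hubs(c,s[2]+.011,s[2]+.021,s[:2],.036), s[:2]*1000)
go(.5551,.1321,.21,66.6)
for n in ['scene','top']:
    c=cap(n);P=cloud(c); b=big(blue(c)); q=P[b]; q=q[(q[:,2]>.022)&(q[:,2]<.036)]; print('tray',long(q[:,:2]))
E
```

```text
t: 29.45
tool_pos: [0.5177, -0.2623, 0.0456]
ee_rot: [0.534, 0.464, -0.464, -0.533]
force: [0.0, -0.2, 0.1]
gripper_width: 0.0799
t: 29.95
tool_pos: [0.5177, -0.2624, 0.0469]
ee_rot: [0.535, 0.465, -0.463, -0.532]
force: [-3.0, 2.5, 13.9]
gripper_width: 0.0615
t: 30.85
tool_pos: [0.5175, -0.2626, 0.2117]
ee_rot: [0.535, 0.465, -0.463, -0.532]
force: [0.3, 1.0, -5.1]
gripper_width: 0.0608
(array([ 514.1, -261.8,   35.4]), array([ 515.7, -261.9]), array([61.4, 61.6]), np.float64(0.2244), 12829) [ 516.59090453 -262.13669052]
tcp [ 0.5166 -0.2621  0.2099] jaw 82.0 delta [1.540e+00 1.577e+01 1.000e-02] turn -3.08 j6 -1.92 F [-0.2 -0.3 -6.1] w 0.0611 t 30.9
tray [482.5 164.  360.3 101.1 -23.5]
tray [478.  160.9 357.7  95.9 -23.3]
```

```bash
python3 -m crank '[[[0.2,1.8,0,-0.5],[0.4,3.6,0,-1],[0.6,5.4,0,-1.5],[0.8,7.2,0,-2],[1,9,0,-2.5],[1.2,10.8,0,-3.08],[1.4,12.6,0,-3.08],[1.5,14.4,0,-3.08],[1.58,15.76,0,-3.08],[1.58,15.76,0,-3.08]]]'; python3 -m crank '[[[0,0,0,0],[0,0,0,0],[0,0,0,0]]]'; python3 - <<'E'
from h import *
c=cap('wrist'); s=st()['tool_pos']; print(hubs(c,s[2]+.011,s[2]+.021,s[:2],.036), s[:2]*1000)
for p in [(.505,.154),(.4035,.197)]:
    for n in ['scene','top']:
        try: print(n,hubs(cap(n),.04,.065,p,.022)[:2])
        except Exception: print('-')
tray()
go(.556,.1318,.062,66.6)
E
```

```text
t: 32.0
tool_pos: [0.5552, 0.1358, 0.2073]
ee_rot: [-0.59, -0.389, 0.39, 0.591]
force: [0.1, -0.5, -5.0]
gripper_width: 0.0612
t: 32.3
tool_pos: [0.5556, 0.1308, 0.2084]
ee_rot: [-0.591, -0.387, 0.388, 0.591]
force: [-0.3, 1.1, -4.8]
gripper_width: 0.061
(array([552.9, 132.1,  35.1]), array([554.25, 132.15]), array([61. , 61.9]), np.float64(0.2212), 12725) [555.7358147 130.8172157]
scene (array([506.8, 155.2,  19.3]), array([506.7 , 155.05]))
top (array([505. , 153. ,  16.6]), array([508.4, 153.7]))
scene (array([404.3, 198.7,  20.1]), array([405.5 , 199.25]))
-
wrist tray rim [489.1 157.8 221.5  95.1 -23.5] z 0.0273 9398
top tray rim [363.8 252.2 110.1  47.3   7.8] z 0.0277 494
scene tray rim [481.7 163.6 360.6  99.7 -23.6] z 0.0257 3091
tcp [0.556  0.1318 0.2091] jaw 66.6 delta [ 0.    0.   -5.88] turn 0.0 j6 -0.95 F [ 0.5  0.7 -5. ] w 0.0612 t 32.7
```

```bash
python3 -m crank '[[[0.03,-0.01,-1.8,0],[0.03,-0.01,-3.6,0],[0.03,-0.01,-5,0],[0.03,-0.01,-5.7,0],[0.03,-0.01,-5.7,0]]]'; python3 -m crank '[[[0,0,-0.2,0],[0,0,-0.4,0],[0,0,-0.6,0],[0,0,-0.8,0],[0,0,-0.95,0],[0,0,-1.0,0],[0,0,-1.05,0],[0,0,-1.05,0]]]'; python3 - <<'E'
from h import *
go(.556,.1318,.038,66.6)
E
```

```text
t: 33.2
tool_pos: [0.5546, 0.1313, 0.0638]
ee_rot: [-0.59, -0.387, 0.39, 0.592]
force: [-0.4, -0.5, -4.7]
gripper_width: 0.0612
t: 34.0
tool_pos: [0.5567, 0.1318, 0.0402]
ee_rot: [0.591, 0.388, -0.388, -0.591]
force: [0.1, -0.7, -5.5]
gripper_width: 0.0612
tcp [0.5567 0.1318 0.0402] jaw 66.6 delta [-0.03 -0.   -0.09] turn -0.01 j6 -0.95 F [ 0.1 -0.7 -5.5] w 0.0612 t 34.0
```

```bash
python3 -m crank '[[[0,0,-0.04,0],[0,0,-0.07,0],[0,0,-0.07,0]]]'; python3 -m crank '[[[0,0,0,0],[0,0,0,0],[0,0,0,0],[0,0,0,0]]]' 80 60; python3 -m crank '[[[0,0,1,0],[0,0,2,0],[0,0,4,0],[0,0,6,0],[-1.6,0.7,6.8,0],[-2.4,1,6.8,0],[-2.4,1,6.8,0],[-2.4,1,6.8,0]]]'; cat > chk.py <<'E'
from h import *
def chk(names=('wrist','scene')):
  for n in names:
    c=cap(n); print(n)
    for p,r in [((.555,.132),.036),((.505,.154),.022),((.4544,.176),.036),((.404,.198),.022)]:
        try: print(p,*hubs(c,.04,.065,p,r)[:4])
        except Exception as e: print('-')
E
python3 - <<'E'
from chk import *
chk(); cap('wrist','w12'); go(.494,-.424,.34,-8)
E
```

```text
t: 34.3
tool_pos: [0.5569, 0.1318, 0.04]
ee_rot: [0.591, 0.389, -0.388, -0.591]
force: [-4.7, -1.2, 11.1]
gripper_width: 0.0611
t: 34.7
tool_pos: [0.5569, 0.1318, 0.0385]
ee_rot: [0.591, 0.388, -0.388, -0.591]
force: [-0.7, -0.3, 0.3]
gripper_width: 0.08
t: 35.5
tool_pos: [0.4969, 0.1569, 0.2086]
ee_rot: [0.591, 0.389, -0.388, -0.591]
force: [0.1, -0.1, 0.3]
gripper_width: 0.0796
wrist
(0.555, 0.132) [555.8 133.1  33.3] [554.9 133.6] [62.6 61.6] 0.0527
(0.505, 0.154) [504.8 153.5  18. ] [504.3 154. ] [33.7 33.4] 0.0528
(0.4544, 0.176) [455.  176.9  32.9] [454.85 176.9 ] [61.2 61.2] 0.0527
(0.404, 0.198) [404.5 197.6  17.9] [404.5 197.7] [33.1 32.8] 0.0528
scene
(0.555, 0.132) [554.9 134.   35.1] [557.   134.75] [63.7 62.2] 0.0509
(0.505, 0.154) [504.6 156.5  20.3] [505.8  155.25] [36.8 33. ] 0.0508
(0.4544, 0.176) [456.6 177.6  34.4] [456.95 178.8 ] [64.1 61.7] 0.051
(0.404, 0.198) [404.7 200.3  19.6] [405.1 199.5] [34.8 33.1] 0.0506
tcp [0.4974 0.1565 0.208 ] jaw 66.6 delta [ -0.14 -23.22   5.28] turn -14.92 j6 -0.88 F [-0.2 -0.2  0.7] w 0.0799 t 35.6
```

View pics/w12.png

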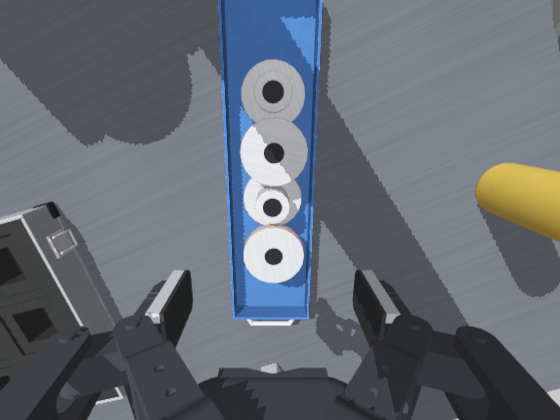

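All four hubs are in a row, holes at (272,91), (273,153), (272,207) and (273,257), at about 55 mm pitch with level tops. Now closing the lid: go up, cross over, and look at the tab.

```bash
python3 -m crank '[[[0,0,2,0],[0,0,4,-1],[0,0,5.8,-2],[0,-1.8,5.8,-3.5],[0,-3.6,5.8,-5],[0,-5.4,5.8,-6.5],[0,-7.2,5.8,-8],[0,-9,5.8,-9.5],[0,-10.8,5.8,-11],[0,-12.6,5.8,-12.5]]]' 60 60; python3 -m crank '[[[0,-1.8,0,-1],[0,-3.6,0,-2.4],[-0.1,-5.4,0,-2.4],[-0.15,-7.2,0,-2.4],[-0.2,-8.5,0,-2.4],[-0.2,-8.5,0,-2.4],[-0.2,-8.5,0,-2.4],[-0.2,-8.5,0,-2.4]]]'; python3 - <<'E'
from h import *
go(.4902,-.4314,.25,-8)
c=cap('wrist','w13'); P=cloud(c); m=big(red(c)); q=P[m]; print(m.sum(),np.nanmedian(q,0).round(4),long(q[:,:2]),np.nanpercentile(q[:,2],[2,50,98]).round(4))
for n in ['scene','top']:
    c=cap(n); P=cloud(c); m=red(c)&(P[...,2]>.15)&(P[...,2]<.3)&(P[...,0]>.4)&(P[...,0]<.6); q=P[m]; print(n,m.sum(),np.nanmedian(q,0).round(4) if len(q) else '')
phi0=np.arctan2(19,234)
for n in range(1,22):
    f=phi0+1.93; ph=f-n*.09; dy=.2348*(np.cos(ph)-np.cos(f)); dz=.2348*(np.sin(ph)-np.sin(f)); d=np.r_[dy*Y,dz]/.025; print(round(1.93-n*.09,2),d.round(2))
E
```

```text
t: 36.65
tool_pos: [0.4967, -0.1608, 0.353]
ee_rot: [-0.707, -0.023, 0.023, 0.707]
force: [0.1, 0.2, 0.2]
gripper_width: 0.0598
t: 37.45
tool_pos: [0.4916, -0.3702, 0.3529]
ee_rot: [-0.705, 0.049, -0.048, 0.706]
force: [0.1, 0.1, 1.0]
gripper_width: 0.0605
tcp [ 0.4916 -0.3702  0.3529] jaw -7.9 delta [-0.06 -2.45 -4.12] turn -0.03 j6 -0.53 F [0.1 0.1 1. ] w 0.0605 t 37.5
931 [ 0.4948 -0.4259  0.263 ] [ 493.1 -431.3   34.2   20.    -9.4] [0.251  0.263  0.2723]
scene 133 [ 0.4934 -0.4261  0.2632]
top 64 [ 0.4943 -0.4249  0.2574]
1.84 [0.11 0.77 0.33]
1.75 [0.22 1.57 0.58]
1.66 [0.34 2.39 0.76]
1.57 [0.45 3.22 0.87]
1.48 [0.57 4.05 0.9 ]
1.39 [0.69 4.89 0.85]
1.3 [0.8  5.72 0.73]
1.21 [0.92 6.53 0.53]
1.12 [1.03 7.32 0.26]
1.03 [ 1.14  8.09 -0.08]
0.94 [ 1.24  8.82 -0.49]
0.85 [ 1.34  9.52 -0.96]
0.76 [ 1.43 10.16 -1.5 ]
0.67 [ 1.51 10.76 -2.09]
0.58 [ 1.59 11.3  -2.73]
0.49 [ 1.66 11.79 -3.42]
0.4 [ 1.72 12.21 -4.15]
0.31 [ 1.77 12.56 -4.92]
0.22 [ 1.81 12.85 -5.71]
0.13 [ 1.84 13.06 -6.53]
0.04 [ 1.85 13.2  -7.36]
```

View pics/w13.png

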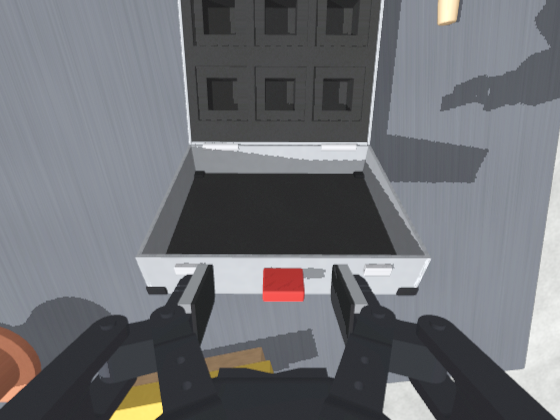

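The tab is at (283,285), near (493,-431,260) mm, and the case is empty. Descend, grip gently, and bring it over.

```bash
python3 -m crank '[[[0.08,-1.2,0,0],[0.08,-2.43,0,0],[0.08,-2.43,0,0],[0.08,-2.43,-1.5,0],[0.08,-2.43,-3,0],[0.08,-2.43,-3.7,0],[0.08,-2.43,-4.1,0],[0.08,-2.43,-4.1,0]]]' 60 60;  python3 - <<'E'
from h import *
go(.4935,-.431,.251,-8)
E
python3 -m crank '[[[0,0,0,0],[0,0,0,0],[0,0,0,0],[0,0,0,0],[0,0,0,0]]]' 20 50; python3 - <<'E'
from h import *
go(.4935,-.431,.251,-8)
E
```

```text
t: 38.4
tool_pos: [0.4935, -0.4303, 0.25]
ee_rot: [-0.705, 0.049, -0.048, 0.706]
force: [1.0, 0.0, -1.0]
gripper_width: 0.0599
tcp [ 0.4935 -0.4303  0.25  ] jaw -7.8 delta [ 0.   -0.03  0.04] turn -0.03 j6 -0.6 F [ 1.  0. -1.] w 0.0599 t 38.4
t: 38.9
tool_pos: [0.4924, -0.4314, 0.2532]
ee_rot: [0.706, -0.049, 0.048, -0.705]
force: [-7.8, 2.3, 6.8]
gripper_width: 0.035
tcp [ 0.4924 -0.4314  0.2532] jaw -7.9 delta [ 0.04  0.02 -0.09] turn -0.02 j6 -0.6 F [-7.8  2.3  6.8] w 0.035 t 38.9
```

```bash
python3 -m crank '[[[0.06,0.4,0.18,0],[0.11,0.77,0.33,0],[0.17,1.17,0.46,0],[0.22,1.57,0.58,0],[0.28,1.98,0.67,0],[0.34,2.39,0.76,0],[0.4,2.8,0.82,0],[0.45,3.22,0.87,0],[0.45,3.22,0.87,0]]]'; python3 - <<'E'
from h import *
s=st(); print(((s['tool_pos']-[.4924,-.4314,.2532])/.025).round(2),s['force'].round(1),s['gripper_width'])
E
```

```text
t: 39.8
tool_pos: [0.5038, -0.351, 0.2747]
ee_rot: [0.706, -0.049, 0.048, -0.705]
force: [-7.6, -2.0, 2.8]
gripper_width: 0.0348
[0.46 3.22 0.86] [-7.6 -2.   2.8] 0.03478379416836419
```

```bash
python3 -m crank '[[[0.12,0.83,0.03,0],[0.24,1.67,-0.02,0],[0.35,2.5,-0.14,0],[0.47,3.31,-0.34,0],[0.58,4.1,-0.61,0],[0.69,4.87,-0.95,0],[0.79,5.6,-1.36,0],[0.89,6.3,-1.83,0],[0.89,6.3,-1.83,0]]]'; python3 - <<'E'
from h import *
s=st(); print(((s['tool_pos']-[.4924,-.4314,.2532])/.025).round(2),s['force'].round(1),s['gripper_width'])
E
```

```text
t: 40.7
tool_pos: [0.5267, -0.1898, 0.2287]
ee_rot: [-0.704, 0.048, -0.048, 0.707]
force: [-9.9, 9.9, 15.7]
gripper_width: 0.0348
[ 1.37  9.66 -0.98] [-9.9  9.9 15.7] 0.03475953376196003
```

```bash
python3 -m crank '[[[0.09,0.72,-0.5,0],[0.17,1.34,-1.1,0],[0.25,1.88,-1.75,0],[0.32,2.37,-2.44,0],[0.38,2.79,-3.17,0],[0.43,3.14,-3.95,0],[0.47,3.43,-4.75,0],[0.5,3.62,-5.55,0],[0.5,3.62,-5.55,0]]]'; python3 - <<'E'
from h import *
go(.540,-.0955,.0595,-8)
E
```

```text
t: 41.6
tool_pos: [0.5393, -0.1005, 0.0873]
ee_rot: [-0.705, 0.049, -0.048, 0.706]
force: [-2.7, 11.2, 1.9]
gripper_width: 0.0348
tcp [ 0.5393 -0.1005  0.0873] jaw -7.9 delta [ 0.03  0.2  -1.11] turn -0.01 j6 -0.07 F [-2.7 11.2  1.9] w 0.0348 t 41.6
```

```bash
python3 -m crank '[[[0.01,0.1,-0.5,0],[0.02,0.18,-0.9,0],[0.02,0.2,-1.05,0],[0.02,0.2,-1.05,0],[0.02,0.2,-1.05,0]]]'; python3 -m crank '[[[0,0,0,0],[0,0,0,0],[0,0,0,0],[0,0,0,0],[0,0,0,0]]]' 60 50; python3 -m crank '[[[0,0,1,0],[0,0,2,0],[0,0,4,0],[0,0,6,0],[0,0,8,0],[0,0,8,0],[0,0,8,0]]]'; python3 -m crank '[[[-1,-1.6,0,0],[-2,-3.2,0,0],[-3,-4.8,0,0],[-4,-6.4,0,0],[-5,-8,0,0],[-5,-8,0,0],[-5,-8,0,0]]]'; python3 - <<'E'
from chk import *
go(.540,-.0955,.0595,-8)
chk(('scene','top'))
for n in ['scene','top']:
    c=cap(n,n+'9'); P=cloud(c); x,y,z=P[...,0],P[...,1],P[...,2]; m=red(c)&(np.hypot(x-.538,y+.096)<.04)&(z>.03); q=P[m]; print(n,'tab',np.nanmedian(q,0).round(4), np.nanmax(q[:,2]).round(4))
    L=(P[...,:2]-C); m=(abs(L@X)<.1)&(abs(L@Y)<.09)&(z<.15)&(z>.05); A_=np.c_[(L@Y)[m],np.ones(m.sum())]; k=np.linalg.lstsq(A_,z[m],rcond=None)[0]; print('lid tilt',k[0].round(4),'z',k[1].round(4))
    b=big(blue(c)); q=P[b]; q=q[(q[:,2]>.022)&(q[:,2]<.036)]; print('tray',long(q[:,:2]))
E
```

```text
t: 42.1
tool_pos: [0.5399, -0.0966, 0.0626]
ee_rot: [-0.705, 0.049, -0.048, 0.706]
force: [-3.7, 9.2, -0.4]
gripper_width: 0.0347
t: 42.6
tool_pos: [0.5404, -0.0982, 0.0622]
ee_rot: [0.705, -0.048, 0.049, -0.705]
force: [-0.2, -0.2, 0.2]
gripper_width: 0.0602
t: 43.3
tool_pos: [0.5408, -0.0982, 0.2634]
ee_rot: [0.706, -0.047, 0.05, -0.705]
force: [-0.1, -0.3, -1.1]
gripper_width: 0.06
t: 44.0
tool_pos: [0.4137, -0.2983, 0.2602]
ee_rot: [-0.705, 0.051, -0.049, 0.706]
force: [-0.0, 0.3, -0.2]
gripper_width: 0.0597
tcp [ 0.4137 -0.2983  0.2602] jaw -8.0 delta [ 5.05  8.11 -8.03] turn 0.01 j6 -0.51 F [-0.   0.3 -0.2] w 0.0597 t 44.0
scene
(0.555, 0.132) [555.8 133.8  35.3] [558.3 133.6] [63.1 62.6] 0.0511
(0.505, 0.154) [504.8 155.9  20.3] [505.45 153.85] [37.3 33.6] 0.0512
(0.4544, 0.176) [454.8 178.2  35.4] [456.6  177.45] [63.9 61.5] 0.0513
(0.404, 0.198) [406.4 198.4  18.6] [407.2  197.95] [33.7 34.4] 0.0506
top
(0.555, 0.132) [552.7 131.   33.1] [552.95 130.75] [61.9 63.6] 0.0523
(0.505, 0.154) [501.8 151.8  17.9] [501.7  151.45] [31.9 34.4] 0.0526
(0.4544, 0.176) [452.7 174.7  33.3] [451.95 174.7 ] [63.1 63.2] 0.0525
(0.404, 0.198) [401.1 195.4  17.5] [401.1 195.4] [34.1 33.9] 0.0527
scene tab [ 0.5408 -0.0917  0.0711] 0.0791
lid tilt 0.0002 z 0.0983
tray [483.5 161.8 358.8 100.7 -23.5]
top tab [ 0.5367 -0.0954  0.0731] 0.0795
lid tilt 0.0009 z 0.0997
tray [478.5 159.6 357.7  95.8 -23.3]
```

View pics/scene9.png

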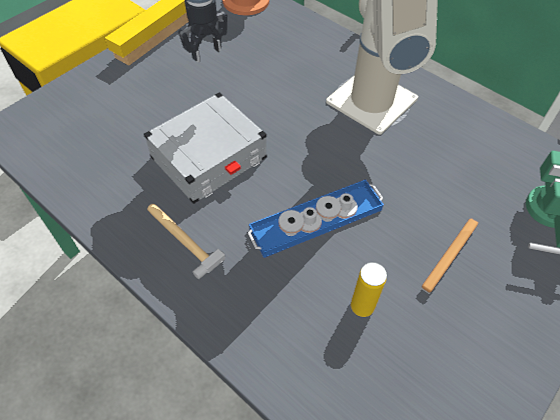

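The lid is shut (tilt under 0.001 rad in both views) and the row is intact at (291–346, 198–222). The tray and hubs have moved about 1.3 mm together, so I'll wait a moment in case that is the knock, then recheck.

```bash
for i in 1 2; do python3 -m crank '[[[0,0,0,0],[0,0,0,0],[0,0,0,0],[0,0,0,0],[0,0,0,0],[0,0,0,0],[0,0,0,0],[0,0,0,0],[0,0,0,0],[0,0,0,0]]]' >/dev/null; done; python3 - <<'E'
from chk import *
s=st(); print(s['t'],s['force'].round(1))
c=cap('top','top10');P=cloud(c); b=big(blue(c)); q=P[b]; q=q[(q[:,2]>.022)&(q[:,2]<.036)]; T=long(q[:,:2]); print('tray',T); ang=np.radians(T[4])
e=np.array([np.cos(ang),np.sin(ang)])*1.0; ctr=T[:2]/1000
for k in (82.5,27.5,-27.5,-82.5):
    p=ctr+e*k/1000; r=.036 if k in(82.5,-27.5) else .022; h=hubs(c,.04,.065,p,r); d=h[0][:2]-T[:2]; print(h[0],h[3],'along',(d@e).round(1),'across',(d@[-e[1],e[0]]).round(1))
E
```

```text
46.2 [-0.3 -0.2 -0.7]
tray [478.8 159.4 357.8  96.2 -23.4]
[552.8 130.8  32.9] 0.0524 along 79.3 across 3.1
[502.  151.8  17.8] 0.0529 along 24.3 across 2.2
[452.7 174.7  33.4] 0.0525 along -30.0 across 3.7
[401.  195.7  17.6] 0.0526 along -85.8 across 2.4
```

```bash
python3 -c "
from bench import manip; print(manip.close_job())"
```

```text
the job is handed in; nothing more can be done
None
```

The case is empty and shut, and all four hubs it held (two up, two down) stand interlocked in one row in the blue tray. I handed the job in at about 46 s.

**What I did:**
- I swung the lid open by its tab. The fingers slipped off the tab near the end, but the lid was already past its balance point. With the gripper clear, two views put it at about 1.92 rad, against the stop.
- I placed both up hubs first, then lowered the down hubs into the row, each the way up it came.
- I gripped the tab again, guided the lid down and retreated clear.

**Last checks:**
- **Row:** neighbouring axes are 55.0, 54.3 and 55.8 mm apart, against a limit of 62 mm. Hubs of the same way up are 109.3 and 110.1 mm apart, against 118 mm.
- **Hubs:** all four tops read 52–53 mm above the bench, which matches standing flat on the tray floor.
- **Lid:** its tilt was under 0.001 rad in both the scene and top views.
- **Robot:** about 0.7 N or less on the wrist, and the arm is clear of everything.
- **Hammer, brush and spray can:** in the last scene picture they looked unmoved. I did not measure their positions.

**What disagreed or failed:**
- The scene and top cameras differ by about 3–5 mm in absolute position. I used the wrist camera, which agreed with the tool position to about 1–2 mm.
- Tray and hubs together had shifted about 1.3 mm between my last placement and the end. The cause is unknown, and they were steady when rechecked 2 s later.
- The viewer refused my final top picture because the limit was reached, so that last check used measurements only.

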